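# Cap the two lens barrels of an optical link trainer

## Robot

A 7-joint arm with a two-finger parallel gripper is mounted at the origin on the work surface. World frame = base frame: x ahead of the robot, y to its left, z up, the work surface at z = 0. Lengths are in m, angles in rad, forces in N, time in s.
With the tool pointing down it reaches from about 0.35 to 0.9 m from the base axis. Payload 7.2 kg.
Tool frame: the origin (TCP) lies at the centre of the arm's flange, where the gripper is bolted on; the fingertips stand 182 mm ahead of it and the grasp point (between the pads) lies 163 mm ahead of it; z points along the fingers, x is the direction in which the jaws open and shut, and the axes are right-handed (so a half turn about z gives the same grasp; the last joint's range is limited). The gripper opens to 88 mm and grips with 3 to 60 N. Pads are 20 mm wide; open, the fingers measure 115 mm over their backs; the gripper's body (75 mm by 178 mm) begins 61 mm behind the grasp point.
Start: joints at [-1.253, 0.411, -0.013, 1.596, 0.006, 1.134, -0.082], TCP at [0.235, 0.579, 0.405] pointing down, gripper open.
Joint ranges: [-2.95, 2.95], [-0.29, 1.99], [-1.47, 1.44], [0.14, 2.54], [-1.03, 4.17], [0.13, 1.85], [-2.86, 2.86]. Speed limits (rad/s): [2.39, 2.39, 3.01, 3.01, 3.14, 3.14, 3.14].

## Interface

Orientations are given as a rotation vector (axis times angle).
In Python, from rig import read_state, optics, ticket, look_for, outline_of, mark_of gives the robot as it stands. The module is installed in compiled form; this text tells all that it offers.
- The arm moves only by the tool move_arm, never from a script. Its argument "commands" is one flat list of numbers, 4 for each row, row after row: the shift along the world's x, y, z in units of 25 mm (1.0 is 25 mm), then the turn about the world's z in units of 6 degrees (1.0 is 6 degrees). In form: [dx, dy, dz, turn, dx, dy, dz, turn, ...]. A call has 1 to 20 rows; each row is the pose to reach, as a shift and turn from the pose commanded when the call began; what a row does not reach only later rows make up. A row lasts 1/10 s, in which the tool goes at most 50 mm and 8.59 degrees, less where a joint would pass 70% of its speed; a pose out of reach is approached as far as the arm can. A call with a gripper value outside its range is refused whole. "hand" is the closure in counts, from 0 (fully open) to 255 (shut), set as the call begins (left out, the last holds). The fingers move at their own pace and stop on an object; "newtons" is the grip in N (left out, the last holds). Time passes only in rows, so rows that repeat a pose let the fingers close. It gives the time, the measured TCP pose, the force and the opening at its end, in the units of the state.
- read_state(): the state, without advancing time (a new reading comes with each control period).
- optics.read_camera(name): name is "scene" or "top" or "wrist"; returns the picture (384x512x3 uint8, red, green, blue); there is no depth.
- optics.camera_params(name): a dict with "K" (3x3 intrinsics, pixels), "eye" and "orientation" of the camera in the world; the wrist camera has in their place "tool_from_camera" (4x4, takes a point from camera to tool coordinates, whose origin is the TCP and whose axes are the tool frame's). Camera axes: x right, y up, looking along -z (the intrinsics and any distortion apply to the point x, -y, -z); pixel columns grow to the right and rows downward; lengths in m; the calibration is good to about 2 mm. A picture is of the moment at which its call begins: read the wrist's pose just before it. camera_params takes no time and is no camera call.
- ticket.sign_off(): hands the job in, once; it reports no verdict.
Trained networks look in the newest picture that a camera, given by its name, has taken for a name from the list of things; names that differ only in an ending like _2 or _b are one class to them, and where a whole thing is asked for, a point or a joint stands for the part that bears it (a point fixed in the world has none). Each returns a list of dicts, best first, with "p" (0 to 1); they miss things now and then, are a little off and sometimes report something else, mostly with a low value. They report only what shows in the picture. A call takes as long as a camera call. They do not tell look-alikes from the thing itself.
- look_for(camera, name): "bbox" ([left, top, width, height] in pixels, round what is visible of it).
- outline_of(camera, name): "region" (384x512 bool, what is visible of it) and "bbox" ([left, top, width, height] in pixels, round what is visible of it).
- mark_of(camera, name): "point" ([column, row] in pixels: a listed point, or the origin of a listed thing).
The state is a dict: "t": time; "q": joint angles; "qd": joint speeds; "joint_torque": joint torques, N m; "tcp_pos": TCP position; "eef_rot": TCP orientation; "ft_force": force on the tool from outside, world axes, zero at the start; "moment": the same for the moment, N m; "width": finger opening in m.
Only numpy, scipy, OpenCV 4.12 (cv2) and the standard library are available. Lean on these libraries where they do the work, as an engineer would, in place of code of your own. Each camera call takes 0.05 s, during which the arm holds its last target.

## Task

Put the dust caps back on the two lens barrels: take both caps off the free end of the storage bar they hang on, and snap the wide cap into the wide barrel and the narrow cap into the narrow one. Pinch a cap's two side tabs together to draw in its latch teeth, lower it until its flange lies flush on the rim, then let the tabs spring out fully so that it latches. Do not drop a cap on the bench, and leave the meter, filter post, screwdriver and jar where they stand.

Things in the scene. Friction and masses are not known exactly. Their poses are not given: they have to be found in the camera images.
- cap_wide: wide lens cap, black plastic. Round flange 124 mm across, 5 mm thick; origin at the centre of the flange's underside, z up out of its face. Below it a plug 106 mm across reaches 13 mm down. On the face stand a fixed bridge (see its point) and, at +x and -x of it, two sprung tabs, to be pinched together along x: 60 mm over their outer faces when free, 44 mm when fully in. Mass about 150 g, varies.
- cap_narrow: narrow lens cap, black plastic. Round flange 96 mm across, 5 mm thick; origin at the centre of the flange's underside, z up out of its face. Below it a plug 78 mm across reaches 13 mm down. On the face stand a fixed bridge (see its point) and, at +x and -x of it, two sprung tabs, to be pinched together along x: 60 mm over their outer faces when free, 44 mm when fully in. Mass about 110 g, varies.
- cap_wide_bridge (a point): centre of the roof of the wide cap's bridge tunnel, 31 mm above the cap's origin. The tunnel runs along the cap's y, is 18 mm wide and 26 mm high (5 to 31 mm above the origin), 36 mm long; the storage bar passes through it and the roof hangs on the bar. The bridge is 26 mm wide outside, its top 35 mm above the origin.
- cap_narrow_bridge (a point): centre of the roof of the narrow cap's bridge tunnel, 31 mm above the cap's origin. The tunnel runs along the cap's y, is 18 mm wide and 26 mm high (5 to 31 mm above the origin), 36 mm long; the storage bar passes through it and the roof hangs on the bar. The bridge is 26 mm wide outside, its top 35 mm above the origin.
- cap_wide_tab_a (a joint): sprung grey tab on the +x side of the wide cap: 0 when sprung fully out, 0.008 m when fully in; spring 1.4 N free, 4.2 N fully in. Upright plate 30 mm wide (along y), 8 mm thick, from 6 to 42 mm above the cap's origin. It carries a latch tooth 20 mm wide, 7.5 to 12.5 mm below the origin, whose tip is 58.5 mm from the axis when free, 8 mm less when in.
- cap_wide_tab_b (a joint): sprung grey tab on the -x side of the wide cap: 0 when sprung fully out, 0.008 m when fully in; spring 1.4 N free, 4.2 N fully in. Upright plate 30 mm wide (along y), 8 mm thick, from 6 to 42 mm above the cap's origin. It carries a latch tooth 20 mm wide, 7.5 to 12.5 mm below the origin, whose tip is 58.5 mm from the axis when free, 8 mm less when in.
- cap_narrow_tab_a (a joint): sprung grey tab on the +x side of the narrow cap: 0 when sprung fully out, 0.008 m when fully in; spring 1.4 N free, 4.2 N fully in. Upright plate 30 mm wide (along y), 8 mm thick, from 6 to 42 mm above the cap's origin. It carries a latch tooth 20 mm wide, 7.5 to 12.5 mm below the origin, whose tip is 44.5 mm from the axis when free, 8 mm less when in.
- cap_narrow_tab_b (a joint): sprung grey tab on the -x side of the narrow cap: 0 when sprung fully out, 0.008 m when fully in; spring 1.4 N free, 4.2 N fully in. Upright plate 30 mm wide (along y), 8 mm thick, from 6 to 42 mm above the cap's origin. It carries a latch tooth 20 mm wide, 7.5 to 12.5 mm below the origin, whose tip is 44.5 mm from the axis when free, 8 mm less when in.
- stand: fixed storage stand. A level round steel bar, 10 mm thick, axis 170 mm above the bench, runs along the stand's x: fixed at x = -165 mm to a post (22 x 30 mm, 182 mm high, foot 70 x 80 mm), free at x = +70 mm. Origin on the bench under the bar. The caps hang at about x = -82 and +42 mm, either size outer, y along the bar. The bridge is clear at cap x > 88 mm, the flange (which lies under the bar) at x > 132 wide, 118 narrow.
- bar_end (a point): the free end of the storage bar, on its axis; x points outward along the bar
- tube_wide: wide upright fixed lens barrel, grey paint, 90 mm high, 132 mm across at the mouth (foot 144 mm); origin at the centre of its underside, z up. Its open mouth has an inward lip 110 mm in clear diameter and 6 mm thick; under the lip is a groove 124 mm in diameter all round, and the lens lies 22 mm below the mouth.
- tube_narrow: narrow upright fixed lens barrel, grey paint, 120 mm high, 104 mm across at the mouth (foot 116 mm); origin at the centre of its underside, z up. Its open mouth has an inward lip 82 mm in clear diameter and 6 mm thick; under the lip is a groove 96 mm in diameter all round, and the lens lies 22 mm below the mouth.
- tube_wide_mouth (a point): centre of the wide barrel's mouth, level with the top of its rim; a seated cap's origin lies here, in any yaw
- tube_narrow_mouth (a point): centre of the narrow barrel's mouth, level with the top of its rim; a seated cap's origin lies here, in any yaw
- meter: bystander: yellow hand-held multimeter lying flat, 150 x 75 x 42 mm, long along its x; origin at the centre of its underside
- filter_post: bystander: filter in a black square holder on a thin post with a round foot 68 mm across, 194 mm tall, the tallest loose thing; origin at the centre of its underside
- driver: bystander: screwdriver lying on the bench, 180 mm long along its x, 26 mm high; origin near its middle, underneath
- jar: bystander: white plastic jar with a lid, 64 mm across, 110 mm tall; origin at the centre of its underside
Things that resemble listed ones, but are neither listed nor needed, are in the scene too. Leave any blue, brown or yellow look-alike of the cap_wide alone.

How it is judged:
On the way, in this order (a step that is already met when the one before it is completed fails the run):
1. a cap has been slid off the free end of the bar ((x of any of cap_wide, cap_narrow in the frame of stand above 0.1 m or horizontal distance between any of cap_wide, cap_narrow and stand above 0.15 m)), for 0.1 s.
2. one cap is latched in its own barrel (((horizontal distance between cap_wide and tube_wide_mouth below 0.0045 m and z of cap_wide in the frame of tube_wide_mouth between -0.003 and 0.003 m and angle between cap_wide's own z axis and vertical below 0.05 rad and value of joint each of cap_wide_tab_a, cap_wide_tab_b below 0.002 m and linear speed of cap_wide below 0.02 m/s) or (horizontal distance between cap_narrow and tube_narrow_mouth below 0.0045 m and z of cap_narrow in the frame of tube_narrow_mouth between -0.003 and 0.003 m and angle between cap_narrow's own z axis and vertical below 0.05 rad and value of joint each of cap_narrow_tab_a, cap_narrow_tab_b below 0.002 m and linear speed of cap_narrow below 0.02 m/s))), for 0.2 s.
At the end, for the whole second after the job is handed in: Each cap sits in the barrel of its own size: its origin within 4.5 mm of the mouth's centre sideways and within 3 mm of the rim in height, tilted less than 0.05 rad, both its tabs sprung out to less than 2 mm from their free position, and at rest (horizontal distance between cap_wide and tube_wide_mouth below 0.0045 m and z of cap_wide in the frame of tube_wide_mouth between -0.003 and 0.003 m and angle between each of cap_wide, cap_narrow's own z axis and vertical below 0.05 rad and value of joint each of cap_wide_tab_a, cap_wide_tab_b, cap_narrow_tab_a, cap_narrow_tab_b below 0.002 m and linear speed of each of cap_wide, cap_narrow below 0.02 m/s and horizontal distance between cap_narrow and tube_narrow_mouth below 0.0045 m and z of cap_narrow in the frame of tube_narrow_mouth between -0.003 and 0.003 m); the robot touches nothing.
It fails at once if a cap dropped on the bench (height (world z) of any of cap_wide, cap_narrow below 0.05 m).
It fails at once if a bystander disturbed: moved by more than 30 mm (distance of any of meter, filter_post, driver, jar from where it was at the start of the episode above 0.03 m).
It also fails if it takes over 67 s, if anything falls off the work surface, if the arm or the gripper's body presses on something with over 40 N, if the wrist force passes 120 N, or if a joint passes its speed limit or range.

## Working session

There is one attempt and no reset: what is moved stays moved. The work goes in short steps, Python scripts to look and compute and a tool call to move; the robot and the scene stay as the last step left them, time stands still between calls to the robot, and variables do not carry over. Pictures are saved under pics/ and viewed, and the job is handed in when it is done.

Besides the shell and the picture viewer there is one more tool, called after "Emit:" as name(argument=value, ...) on one line, values as JSON. move_arm: Moves the arm, as the interface text tells. Its arguments: {"type":"object","properties":{"commands":{"type":"array"},"hand":{"type":"number"},"newtons":{"type":"number"}},"required":["commands"]}

```bash
mkdir -p pics; python3 - <<'E'
from rig import read_state, optics
import cv2,numpy as np
s=read_state();print(s['t'],s['tcp_pos'],s['eef_rot'],s['width'])
for c in ['scene','top']:
    im=optics.read_camera(c);cv2.imwrite(f'pics/{c}0.png',cv2.resize(im[:,:,::-1],None,fx=1.5,fy=1.5))
    np.save(f'{c}0.npy',im)
    p=optics.camera_params(c);print(c,{k:np.round(v,4).tolist() if not isinstance(v,str) else v for k,v in p.items()})
print(optics.camera_params('wrist'))
E
```

```text
0.0 [0.23514031 0.5788571  0.40383197] [ 2.60532997e+00  1.75380733e+00 -1.95430558e-03] 0.08768366210641344
scene {'K': [[448.787, 0.0, 251.2491], [0.0, 448.787, 194.306], [0.0, 0.0, 1.0]], 'eye': [0.9819, -0.8043, 0.7624], 'orientation': [0.9895, 0.244, 0.4797]}
top {'K': [[432.1971, 0.0, 253.0203], [0.0, 432.1971, 189.7981], [0.0, 0.0, 1.0]], 'eye': [0.3364, 0.0536, 1.2897], 'orientation': [0.1215, -0.1038, -1.5717]}
{'K': array([[323.08848283,   0.        , 259.61882191],
       [  0.        , 323.08848283, 191.60454526],
       [  0.        ,   0.        ,   1.        ]]), 'tool_from_camera': array([[ 9.99999966e-01,  2.31325176e-04, -1.20588101e-04,
        -3.68518518e-04],
       [ 1.93344072e-04, -9.67543564e-01, -2.52704202e-01,
        -6.92188993e-02],
       [-1.75131085e-04,  2.52704170e-01, -9.67543576e-01,
         2.14818197e-02],
       [ 0.00000000e+00,  0.00000000e+00,  0.00000000e+00,
         1.00000000e+00]])}
```

View pics/scene0.png

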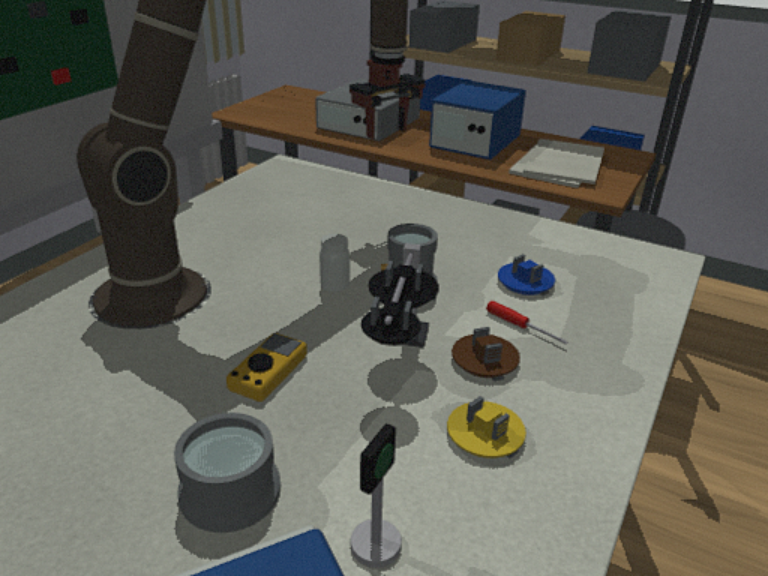

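View pics/top0.png

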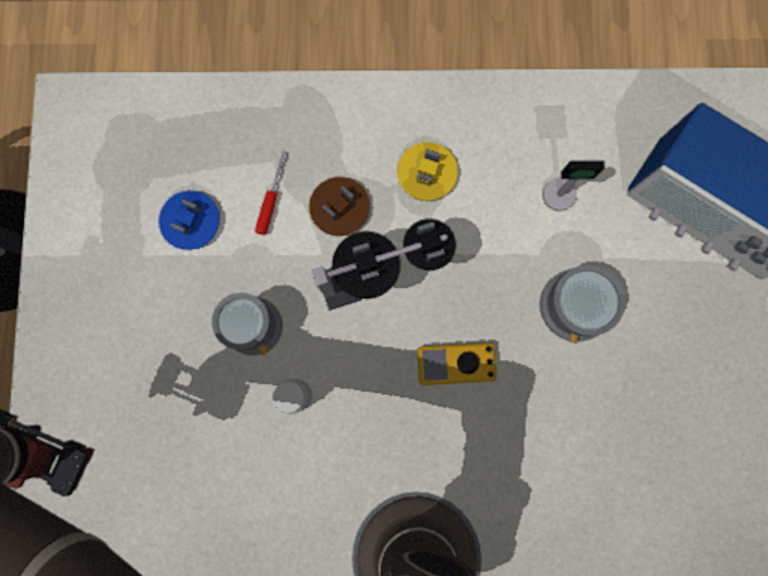

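```bash
cat > h.py <<'E'
from rig import read_state, optics, look_for, outline_of, mark_of
import cv2,numpy as np
from scipy.spatial.transform import Rotation as R
def cam(c,s=None):
    p=optics.camera_params(c);K=np.array(p['K'])
    if c=='wrist':
        T=np.array(p['tool_from_camera']);s=s or read_state()
        Rt=R.from_rotvec(s['eef_rot']).as_matrix()
        return K,Rt@T[:3,:3],np.array(s['tcp_pos'])+Rt@T[:3,3]
    return K,R.from_rotvec(p['orientation']).as_matrix(),np.array(p['eye'])
def ray(c,uv,C=None):
    K,Rm,e=C or cam(c)
    d=np.linalg.inv(K)@[uv[0],uv[1],1.];d=Rm@(d*[1,-1,-1]);return e,d/np.linalg.norm(d)
def onz(c,uv,z,C=None):
    e,d=ray(c,uv,C);return e+d*(z-e[2])/d[2]
def proj(c,P,C=None):
    K,Rm,e=C or cam(c);v=(np.atleast_2d(P)-e)@Rm*[1,-1,-1];v=v@K.T;return v[:,:2]/v[:,2:]
def tri(rs):
    A=np.zeros((3,3));b=np.zeros(3)
    for e,d in rs:
        M=np.eye(3)-np.outer(d,d);A+=M;b+=M@e
    P=np.linalg.solve(A,b);return P,[np.linalg.norm(np.cross(P-e,d)) for e,d in rs]
E
python3 - <<'E'
from h import *
for c in ['scene','top']: optics.read_camera(c)
Z=dict(cap_wide=.144,cap_narrow=.144,cap_wide_bridge=.175,cap_narrow_bridge=.175,bar_end=.17,tube_wide_mouth=.09,tube_narrow_mouth=.12,stand=0,meter=0,filter_post=0,driver=0,jar=0)
for n,z in Z.items():
    for c in ['top','scene']:
        for m in mark_of(c,n)[:3]:
            print(n,c,round(m['p'],2),np.round(m['point'],1),np.round(onz(c,m['point'],z),4))
print(read_state()['t'])
E
```

```text
cap_wide top 0.93 [243.9 176.8] [0.5373 0.0907 0.144 ]
cap_wide top 0.81 [225.3 137.1] [0.6474 0.1415 0.144 ]
cap_wide top 0.8 [127.1 146.6] [0.6224 0.4093 0.144 ]
cap_wide scene 0.94 [324.7 287.7] [ 0.7989 -0.1686  0.144 ]
cap_wide scene 0.66 [350.1 186.2] [0.7145 0.2269 0.144 ]
cap_wide scene 0.58 [325.  241.6] [ 0.7455 -0.0323  0.144 ]
cap_narrow top 0.6 [287.  159.5] [ 0.5841 -0.0258  0.144 ]
cap_narrow top 0.4 [384.8 203.5] [ 0.4634 -0.2838  0.144 ]
cap_narrow scene 0.79 [257.5 220.1] [ 0.5769 -0.0376  0.144 ]
cap_wide_bridge top 0.84 [124.  143.1] [0.6243 0.4083 0.175 ]
cap_wide_bridge top 0.74 [241.3 173.3] [0.5412 0.0965 0.175 ]
cap_wide_bridge top 0.66 [304.7 241.4] [ 0.3633 -0.0659  0.175 ]
cap_wide_bridge scene 0.92 [268.9 181.6] [0.5402 0.0881 0.175 ]
cap_wide_bridge scene 0.91 [322.7 223.3] [ 0.7283 -0.0117  0.175 ]
cap_wide_bridge scene 0.7 [349.2 178. ] [0.7121 0.2142 0.175 ]
cap_narrow_bridge top 0.58 [291.5 162.9] [ 0.5682 -0.0354  0.175 ]
cap_narrow_bridge scene 0.8 [258.5 208.8] [ 0.5773 -0.0351  0.175 ]
bar_end scene 0.86 [256.1 214.8] [ 0.581  -0.0531  0.17  ]
tu
[... 230 characters left out ...]
54.3] [0.4327 0.3278 0.12  ]
stand scene 0.22 [152.6 329.5] [ 0.4843 -0.3282  0.    ]
meter top 0.78 [303.6 241.5] [ 0.3673 -0.0814  0.    ]
meter scene 0.65 [178.9 246.8] [ 0.3615 -0.0749  0.    ]
meter scene 0.38 [269.6 179. ] [0.4027 0.3705 0.    ]
filter_post top 0.8 [373.6 130.1] [ 0.7058 -0.3025  0.    ]
filter_post top 0.31 [186.1 132.8] [0.7009 0.2734 0.    ]
filter_post scene 0.77 [250.6 365.1] [ 0.7099 -0.2997  0.    ]
driver top 0.77 [183.8 128.5] [0.7146 0.2808 0.    ]
driver top 0.23 [290.5 160.6] [ 0.6118 -0.0464  0.    ]
driver scene 0.6 [352.5 216.8] [0.7168 0.301  0.    ]
jar top 0.75 [198.7 261.9] [0.3085 0.2287 0.    ]
jar scene 0.8 [224.  188.2] [0.3032 0.2408 0.    ]
1.4
```

Emit:
move_arm(commands=[8, -10, 2, -8.6, 8, -10, 2, -8.6, 8, -10, 2, -8.6, 8, -10, 2, -8.6, 8, -10, 2, -8.6, 8, -10, 2, -8.6, 8, -10, 2, -8.6, 8, -10, 2, -8.6, 8, -10, 2, -8.6, 8, -10, 2, -8.6], hand=0, newtons=15)

```text
t: 2.4
tcp_pos: [0.4342, 0.3303, 0.4543]
eef_rot: [-3.109, -0.449, 0.001]
ft_force: [0.0, -0.2, -0.7]
width: 0.0876
```

```bash
cat > w.py <<'E'
from h import *
import sys
s=read_state();im=optics.read_camera('wrist');n=sys.argv[1]
cv2.imwrite(f'pics/{n}.png',cv2.resize(im[:,:,::-1],None,fx=1.5,fy=1.5))
np.savez(f'{n}.npz',im=im,pos=s['tcp_pos'],rot=s['eef_rot'])
print(s['t'],np.round(s['tcp_pos'],4),np.round(s['eef_rot'],4),s['width'],np.round(s['qd'],3).max())
C=cam('wrist',s)
for a in sys.argv[2:]:
    nm,z=a.split('=')
    for m in mark_of('wrist',nm)[:3]: print(nm,round(m['p'],2),np.round(m['point'],1),np.round(onz('wrist',m['point'],float(z),C),4))
E
python3 w.py w1 tube_narrow_mouth=.12
```

```text
2.4 [0.4342 0.3303 0.4543] [-3.109e+00 -4.488e-01  1.100e-03] 0.08757366260342211 0.003
tube_narrow_mouth 0.71 [265.2 190.1] [0.442  0.3209 0.12  ]
```

View pics/w1.png

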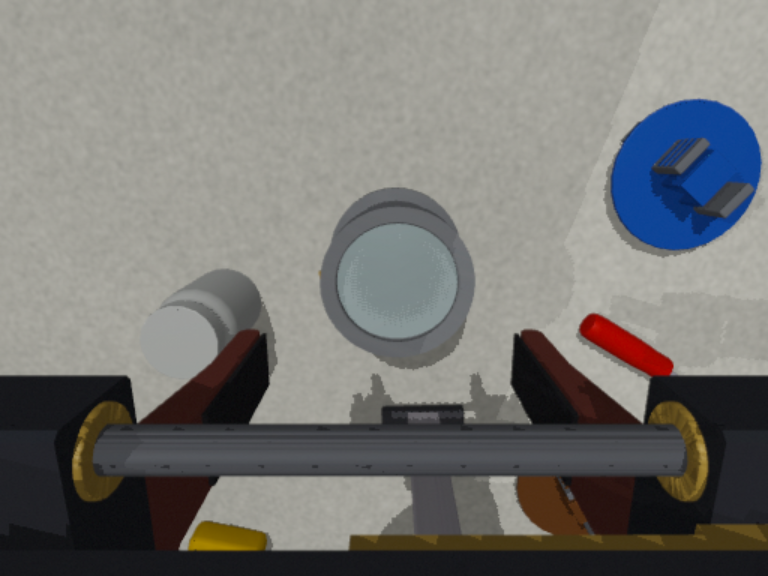

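```bash
cat > fit.py <<'E'
from h import *
from scipy.optimize import minimize
def C_of(n):
    d=np.load(n+'.npz');return d['im'],cam('wrist',dict(tcp_pos=d['pos'],eef_rot=d['rot']))
def fitc(im,C,x0,z,radii,rng=.012,amin=None):
    g=cv2.GaussianBlur(cv2.cvtColor(im,cv2.COLOR_RGB2GRAY).astype(np.float32),(0,0),1.2)
    gx=cv2.Sobel(g,cv2.CV_32F,1,0);gy=cv2.Sobel(g,cv2.CV_32F,0,1)
    t=np.linspace(0,2*np.pi,360,endpoint=False)
    def sc(x,y,each=False):
        o=[]
        for r in radii:
            P=np.c_[x+r*np.cos(t),y+r*np.sin(t),np.full_like(t,z)];Q=np.c_[x+(r+.002)*np.cos(t),y+(r+.002)*np.sin(t),P[:,2]]
            u=proj(None,P,C);n=proj(None,Q,C)-u;n/=np.linalg.norm(n,axis=1)[:,None]
            m=u.astype(np.float32)
            a=cv2.remap(gx,m[:,:1],m[:,1:],cv2.INTER_LINEAR,borderMode=cv2.BORDER_CONSTANT)[:,0]
            b=cv2.remap(gy,m[:,:1],m[:,1:],cv2.INTER_LINEAR,borderMode=cv2.BORDER_CONSTANT)[:,0]
            o.append(np.minimum(abs(a*n[:,0]+b*n[:,1]),60).mean())
        return o if each else sum(o)
    best=max(((sc(x0[0]+i,x0[1]+j),x0[0]+i,x0[1]+j) for i in np.arange(-rng,rng,.001) for j in np.arange(-rng,rng,.001)))
    r=minimize(lambda v:-sc(*v),best[1:],method='Nelder-Mead',options=dict(initial_simplex=np.array(best[1:])+np.array([[0,0],[.001,0],[0,.001]]),xatol=1e-5))
    return r.x,sc(*r.x,each=True)
E
python3 - <<'E'
from fit import *
im,C=C_of('w1')
for rr in ([.052,.041],[.052],[.041]): print(rr,fitc(im,C,(.439,.325),.12,rr))
E
```

```text
[0.052, 0.041] (array([0.44057144, 0.3201411 ]), [np.float64(45.0454548631771), np.float64(42.945272638362745)])
[0.052] (array([0.44147087, 0.32027823]), [np.float64(45.560817922567445)])
[0.041] (array([0.44028136, 0.32028966]), [np.float64(43.18223664008297)])
```

```bash
python3 - <<'E'
from fit import *
for c in ['top','scene']:
    im=np.load(c+'0.npy');C=cam(c)
    print(c,'narrow',fitc(im,C,(.439,.324),.12,[.052,.041]),'wide',fitc(im,C,(.468,-.323),.09,[.066,.055]))
E
```

```text
top narrow (array([0.43682109, 0.31763783]), [np.float64(54.93883939128139), np.float64(59.98512913331823)]) wide (array([ 0.47542473, -0.31175139]), [np.float64(53.621328626988664), np.float64(52.20005149247319)])
scene narrow (array([0.43883449, 0.31697814]), [np.float64(57.379879374665364), np.float64(48.469141884104666)]) wide (array([ 0.48042885, -0.32248648]), [np.float64(53.74282837680157), np.float64(56.4705261117059)])
```

Emit:
move_arm(commands=[1, -2.5, 0, 0, 3, -5, 0, 0, 4.5, -10, 0, 0, 4.5, -13, 0, 0, 4.5, -13, 0, 0, 4.5, -13, 0, 0, 4.5, -13, 0, 0, 4.5, -13, 0, 0, 4.5, -13, 0, 0, 4.5, -13, 0, 0, 4.5, -13, 0, 0])

```text
t: 3.6
tcp_pos: [0.5476, 0.0061, 0.4545]
eef_rot: [-3.109, -0.45, 0.001]
ft_force: [0.5, -0.3, 0.2]
width: 0.0875
```

```bash
python3 w.py w2 cap_narrow_bridge=.175 cap_narrow=.144 cap_wide_bridge=.175 bar_end=.17
```

```text
3.6 [0.5476 0.0061 0.4545] [-3.1086e+00 -4.5040e-01  5.0000e-04] 0.0875269110400971 0.006
cap_narrow_bridge 0.71 [279.7 233.4] [ 0.5735 -0.0231  0.175 ]
cap_narrow 0.56 [282.1 217.1] [ 0.5762 -0.0181  0.144 ]
cap_wide_bridge 0.81 [407.1  79.8] [0.6288 0.123  0.175 ]
cap_wide_bridge 0.7 [401.6 236.8] [0.6745 0.0036 0.175 ]
cap_wide_bridge 0.66 [283.7  86.1] [0.5406 0.0922 0.175 ]
bar_end 0.55 [279.7 261.5] [ 0.5824 -0.0505  0.17  ]
```

View pics/w2.png

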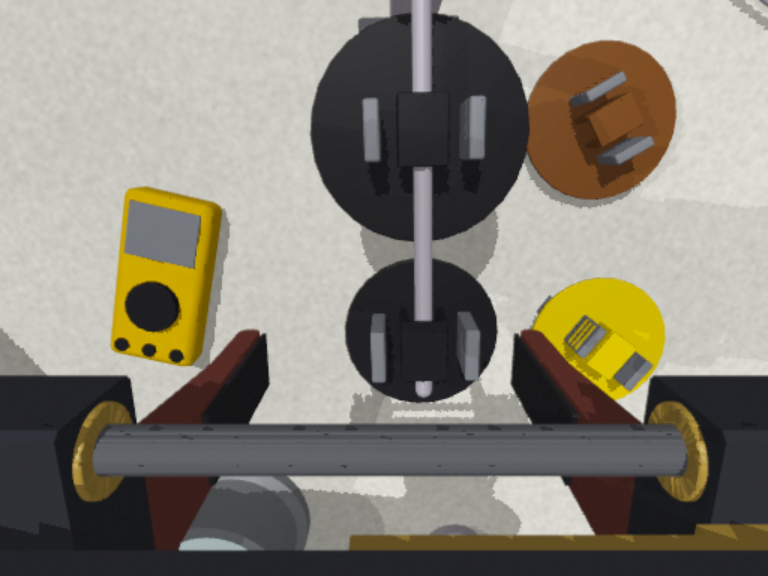

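```bash
python3 - <<'E'
from fit import *
im,C=C_of('w2')
g=cv2.cvtColor(im,cv2.COLOR_RGB2GRAY)
for r in (10,30,50,130,170,200): print(r,g[r,262:302:1].tolist())
print('narrow',fitc(im,C,(.575,-.03),.149,[.048]));print('wide',fitc(im,C,(.54,.09),.149,[.062]))
print(np.round(R.from_rotvec(np.load('w2.npz')['rot']).as_matrix(),4))
cv2.imwrite('pics/w2crop.png',cv2.resize(im[150:280,200:360,::-1],None,fx=4.5,fy=4.5,interpolation=cv2.INTER_CUBIC))
E
```

```text
10 [62, 42, 40, 36, 33, 32, 30, 31, 30, 31, 31, 31, 104, 155, 167, 174, 184, 189, 195, 197, 178, 168, 163, 153, 136, 100, 43, 28, 27, 28, 29, 37, 37, 37, 51, 66, 104, 140, 123, 128]
30 [53, 53, 54, 52, 55, 53, 53, 54, 54, 54, 54, 53, 85, 149, 165, 172, 182, 189, 192, 195, 180, 169, 163, 154, 138, 104, 59, 49, 50, 50, 49, 50, 47, 48, 47, 47, 47, 46, 45, 47]
50 [52, 52, 51, 51, 50, 51, 51, 51, 50, 51, 51, 52, 67, 145, 164, 171, 180, 188, 190, 192, 179, 169, 163, 154, 138, 100, 55, 47, 47, 47, 47, 46, 45, 42, 43, 43, 44, 43, 44, 43]
130 [37, 38, 38, 36, 37, 38, 38, 36, 38, 39, 39, 38, 39, 67, 130, 147, 153, 159, 165, 169, 165, 159, 157, 152, 140, 121, 49, 35, 37, 35, 33, 33, 35, 35, 35, 35, 36, 35, 35, 35]
170 [134, 136, 138, 139, 139, 140, 138, 137, 136, 135, 135, 135, 134, 134, 127, 141, 151, 157, 164, 167, 164, 160, 157, 153, 141, 122, 128, 130, 134, 136, 138, 139, 140, 139, 137, 134, 134, 134, 135, 135]
200 [32, 33, 33, 33, 34, 34, 32, 33, 34, 34, 33, 32, 33, 35, 93, 137, 149, 155, 162, 166, 164, 160, 157, 154, 142, 124, 54, 32, 33, 32, 33, 32, 30, 32, 31, 32, 32, 33, 31, 32]
narrow (array([ 0.57467846, -0.02211479]), [np.float64(58.3592829970221)])
wide (array([0.53908895, 0.09100805]), [np.float64(57.063037862820195)])
[[ 9.589e-01  2.838e-01 -4.000e-04]
 [ 2.838e-01 -9.589e-01  5.000e-04]
 [-3.000e-04 -6.000e-04 -1.000e+00]]
```

View pics/w2crop.png

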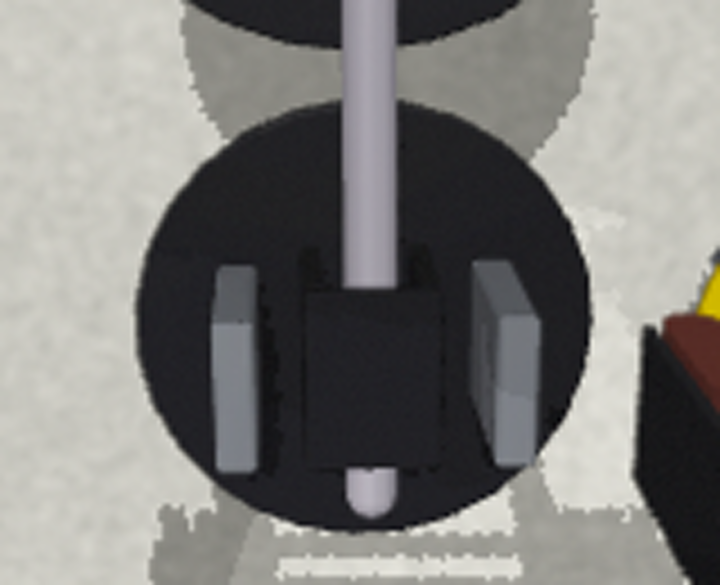

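```bash
python3 - <<'E'
from fit import *
im,C=C_of('w2')
a=onz(0,(280.9,30),.170,C);b=onz(0,(282.0,200),.170,C)
# end of bar
e=onz(0,(200+372/4.5,150+517/4.5),.166,C)
d=(b-a)/np.linalg.norm(b-a);print(a,b,'bar ang',np.degrees(np.arctan2(d[1],d[0])),'end',e)
n=np.array([-d[1],d[0],0])
for nm,p in dict(nar=(.57468,-.02211,0),wide=(.53909,.09101,0),tcp=np.load('w2.npz')['pos']).items():
    v=np.array(p)-a;print(nm,'along from end',(np.array(p)-e)@d,'lateral',v@n)
# tab tops
for uv in [(200+218/4.5,150+322/4.5),(200+258/4.5,150+468/4.5),(200+500/4.5,150+315/4.5),(200+538/4.5,150+462/4.5)]:
    p=onz(0,uv,.186,C);print(uv,p,(p-a)@n,(p-e)@d)
tab=np.load('w2.npz')
E
```

```text
[0.52686457 0.12987683 0.17      ] [0.56718841 0.00453525 0.17      ] bar ang -72.16641577920782 end [ 0.58677657 -0.05477232  0.166     ]
nar along from end -0.03479751241339066 lateral -0.001028579360762369
wide along from end -0.15338165807965898 lateral -0.00026510270672914555
tcp along from end -0.06995996810809117 lateral -0.018152898270368544
(248.44444444444446, 221.55555555555554) [ 0.5441817  -0.01639318  0.186     ] -0.02831064442110215 -0.04957985088824672
(257.3333333333333, 254.0) [ 0.55913993 -0.04177316  0.186     ] -0.021843861417842482 -0.020838368901840633
(311.1111111111111, 220.0) [ 0.5924002  -0.00073759  0.186     ] 0.02238553554409123 -0.04971611212184234
(319.55555555555554, 252.66666666666669) [ 0.60837577 -0.02594673  0.186     ] 0.02987309467299259 -0.020825692540925356
```

Emit:
move_arm(commands=[0.5, -0.5, -1, 0.22, 1.13, -1.1, -2.2, 0.22, 1.13, -1.1, -2.2, 0.22, 1.13, -1.1, -2.2, 0.22, 1.13, -1.1, -2.2, 0.22])

```text
t: 4.35
tcp_pos: [0.5759, -0.0229, 0.4008]
eef_rot: [-3.104, -0.482, -0.002]
ft_force: [0.2, -0.0, -0.1]
width: 0.0877
```

```bash
python3 w.py w3 cap_narrow_bridge=.175
```

```text
4.35 [ 0.5759 -0.0229  0.4008] [-3.1041e+00 -4.8170e-01 -1.9000e-03] 0.08774015314347793 0.004
cap_narrow_bridge 0.78 [258.  213.3] [ 0.5745 -0.0228  0.175 ]
```

View pics/w3.png

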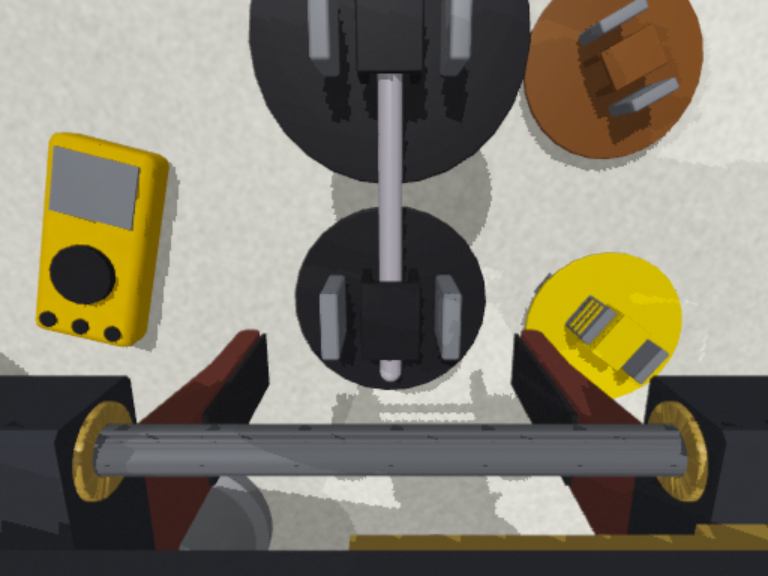

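```bash
python3 - <<'E'
from fit import *
im,C=C_of('w3')
d=np.load('w3.npz');Rm=R.from_rotvec(d['rot']).as_matrix()
print('yaw jaw',np.degrees(np.arctan2(Rm[1,0],Rm[0,0])))
f=fitc(im,C,(.575,-.022),.149,[.048]);print(f, (np.r_[f[0],0]-d['pos'])@Rm)
# tab tops corners
for uv in [(321,321),(342,358),(440,321),(461,358)]:
    p=onz(0,np.array(uv)/1.5,.186,C);print(p,((p-d['pos'])@Rm).round(4))
E
```

```text
yaw jaw 17.640494491967853
(array([ 0.57568416, -0.02227938]), [np.float64(58.30194339044673)]) [-0.00054059 -0.00060756  0.40075079]
[ 0.54713208 -0.02806843  0.186     ] [-0.0293 -0.0038  0.2147]
[ 0.56019146 -0.04142745  0.186     ] [-0.0209  0.0129  0.2147]
[ 0.59474203 -0.0129605   0.186     ] [ 0.0207 -0.0037  0.2148]
[ 0.60879448 -0.02601008  0.186     ] [0.0301 0.013  0.2148]
```

Emit:
move_arm(commands=[0, 0, -0.8, 0, 0, 0, -1.6, 0, 0, 0, -2.2, 0, 0, 0, -2.55, 0, 0, 0, -2.55, 0, 0, 0, -2.55, 0], hand=0, newtons=20)

```text
t: 5.05
tcp_pos: [0.5762, -0.0233, 0.3368]
eef_rot: [-3.104, -0.481, -0.002]
ft_force: [-0.4, 0.0, 1.4]
width: 0.088
```

Emit:
move_arm(commands=[0, 0, 0, 0, 0, 0, 0, 0, 0, 0, 0, 0, 0, 0, 0, 0, 0, 0, 0, 0, 0, 0, 0, 0, 0, 0, 0, 0, 0, 0, 0, 0], hand=255, newtons=20)

```text
t: 5.85
tcp_pos: [0.5762, -0.0234, 0.3363]
eef_rot: [-3.104, -0.481, -0.001]
ft_force: [0.1, 0.5, 4.4]
width: 0.0433
```

```bash
python3 w.py w4
```

```text
5.85 [ 0.5762 -0.0234  0.3363] [-3.1045e+00 -4.8120e-01 -1.4000e-03] 0.043323856392970504 0.001
```

View pics/w4.png

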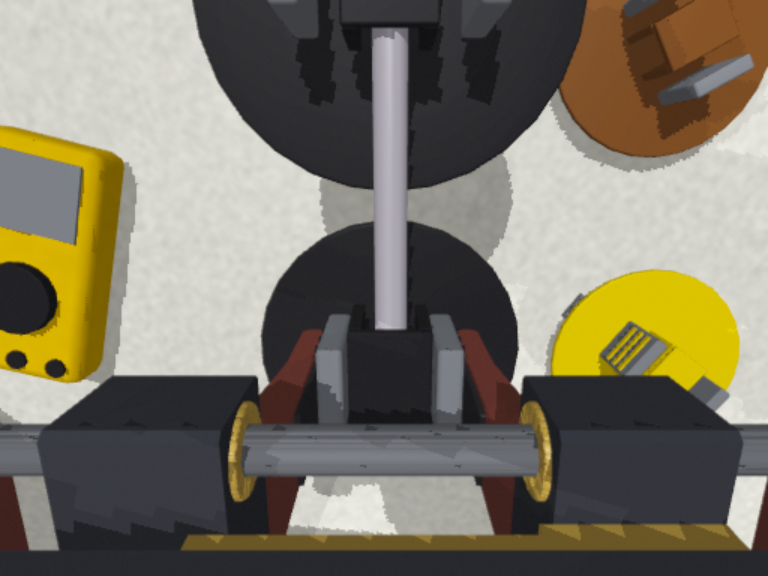

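Emit:
move_arm(commands=[0, 0, 0.1, 0, 0, 0, 0.2, 0, 0, 0, 0.32, 0, 0, 0, 0.32, 0, 0, 0, 0.32, 0])

```text
t: 6.4
tcp_pos: [0.5759, -0.0235, 0.3439]
eef_rot: [-3.105, -0.481, 0.0]
ft_force: [-0.1, 0.5, -0.8]
width: 0.0431
```

```bash
python3 w.py w5
```

```text
6.4 [ 0.5759 -0.0235  0.3439] [-3.1045e+00 -4.8100e-01  1.0000e-04] 0.04308112368084722 0.003
```

View pics/w5.png

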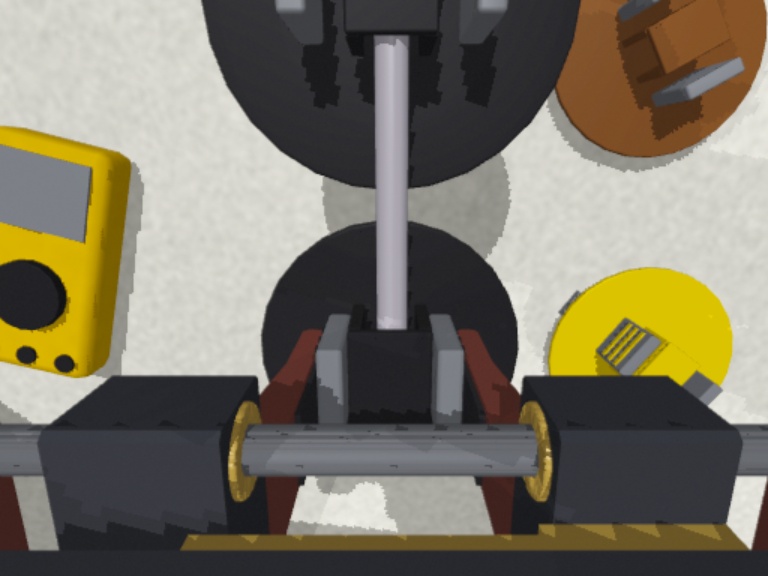

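Emit:
move_arm(commands=[0.1, -0.31, 0, 0, 0.25, -0.78, 0, 0, 0.45, -1.4, 0, 0, 0.65, -2.02, 0, 0, 0.85, -2.64, 0, 0, 1.05, -3.26, 0, 0, 1.25, -3.89, 0, 0, 1.45, -4.5, 0, 0, 1.45, -4.5, 0, 0, 1.45, -4.5, 0, 0, 1.45, -4.5, 0.5, 0, 1.45, -4.5, 2, 0, 1.45, -4.5, 3.2, 0, 1.45, -4.5, 3.2, 0])

```text
t: 7.85
tcp_pos: [0.613, -0.1356, 0.4295]
eef_rot: [3.103, 0.483, 0.012]
ft_force: [0.5, -0.6, -0.3]
width: 0.0431
```

```bash
python3 w.py w6; python3 - <<'E'
from fit import *
for n in ('w5','w6'):
    im,C=C_of(n)
    d=np.load(n+'.npz');Rm=R.from_rotvec(d['rot']).as_matrix()
    t=-(.149-.1368+.0003) # placeholder
    z=d['pos'][2]-(.3363-.149)
    f=fitc(im,C,d['pos'][:2],z,[.048],rng=.008);print(n,f,((np.r_[f[0],z]-d['pos'])@Rm).round(4))
E
```

```text
7.85 [ 0.613  -0.1356  0.4295] [3.1027 0.4827 0.0123] 0.04305709266647237 0.069
w5 (array([ 0.57447208, -0.02129756]), [np.float64(41.10175081502309)]) [-0.0007 -0.0025  0.1873]
w6 (array([ 0.61320182, -0.13348913]), [np.float64(41.89406197340242)]) [-0.0006 -0.0025  0.1873]
```

View pics/w6.png

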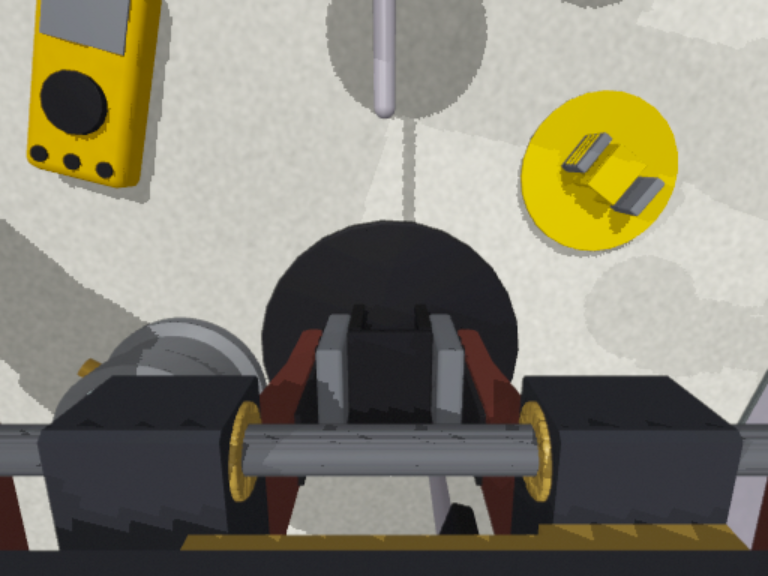

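Emit:
move_arm(commands=[-0.4, 1, 0.5, 0, -1.1, 2.8, 0.6, 0, -1.8, 4.6, 0.6, 0, -2.5, 6.4, 0.6, 0, -3.2, 8.2, 0.6, 0, -3.9, 10, 0.6, 0, -4.6, 11.8, 0.3, 0, -5.3, 13.4, -1, 0, -5.55, 14, -2.2, 0, -5.55, 14, -2.6, 0, -5.55, 14, -2.6, 0, -5.55, 14, -2.6, 0, -5.55, 14, -2.6, 0, -5.55, 14, -2.6, 0])

```text
t: 9.3
tcp_pos: [0.4725, 0.2137, 0.359]
eef_rot: [-3.104, -0.479, 0.006]
ft_force: [-6.3, 4.5, -3.6]
width: 0.0432
```

```bash
python3 w.py w7; python3 - <<'E'
from fit import *
im,C=C_of('w7');d=np.load('w7.npz');Rm=R.from_rotvec(d['rot']).as_matrix()
print(np.degrees(np.arctan2(Rm[1,0],Rm[0,0])),Rm[:,2])
for rr in ([.052,.041],[.052],[.041]):
    f=fitc(im,C,(.44,.32),.12,rr);print(rr,f,((np.r_[f[0],.12]-d['pos'])@Rm).round(4))
E
```

```text
9.3 [0.4725 0.2137 0.359 ] [-3.1037 -0.479   0.0062] 0.04318718621964216 0.001
17.54843253230048 [-4.10575369e-03  5.07548135e-04 -9.99991443e-01]
[0.052, 0.041] (array([0.44112288, 0.32130062]), [np.float64(30.78269487153132), np.float64(35.974981859771276)]) [ 0.0035 -0.1117  0.2392]
[0.052] (array([0.44114311, 0.32122436]), [np.float64(30.842760387862523)]) [ 0.0035 -0.1116  0.2392]
[0.041] (array([0.44058018, 0.32157577]), [np.float64(36.49551740550008)]) [ 0.003  -0.1121  0.2392]
```

View pics/w7.png

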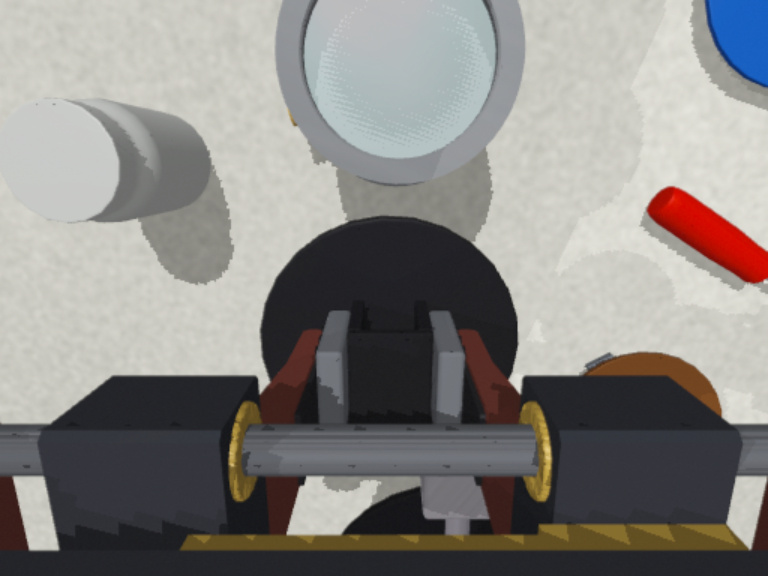

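Emit:
move_arm(commands=[-0.3, 0.3, 0, 0, -0.8, 0.7, 0, 0, -0.8, 0.7, 0.3, 0, -0.8, 0.7, 0.3, 0, -0.8, 0.7, 0.3, 0])

```text
t: 9.85
tcp_pos: [0.4543, 0.2308, 0.3673]
eef_rot: [-3.105, -0.479, -0.003]
ft_force: [0.4, -0.1, -0.8]
width: 0.0431
```

```bash
python3 w.py w8; python3 - <<'E'
from fit import *
for n in ('w7','w8'):
    im,C=C_of(n);d=np.load(n+'.npz');Rm=R.from_rotvec(d['rot']).as_matrix()
    print(Rm[:,2])
    f=fitc(im,C,(.44,.32),.12,[.052,.041]);print(f,((np.r_[f[0],.12]-d['pos'])@Rm).round(4))
    z=d['pos'][2]-(.3363-.149)
    f=fitc(im,C,d['pos'][:2],z,[.048],rng=.008);print('cap',f,((np.r_[f[0],z]-d['pos'])@Rm).round(4))
a=np.load('w6.npz')['im'];b=np.load('w8.npz')['im']
print(abs(a[200:280,210:310].astype(int)-b[200:280,210:310]).mean())
E
python3 -c "
import cv2,numpy as np
a=np.load('w6.npz')['im'][130:300,160:360];b=np.load('w8.npz')['im'][130:300,160:360]
cv2.imwrite('pics/cmp.png',cv2.resize(np.hstack([a,b])[:,:,::-1],None,fx=2,fy=2))"
```

```text
9.85 [0.4543 0.2308 0.3673] [-3.1045e+00 -4.7920e-01 -3.0000e-03] 0.043087065726366176 0.01
[-4.10575369e-03  5.07548135e-04 -9.99991443e-01]
(array([0.44111483, 0.3213002 ]), [np.float64(30.785351971053384), np.float64(35.97422074270549)]) [ 0.0035 -0.1117  0.2392]
cap (array([0.4696884, 0.2171063]), [np.float64(42.57104145847871)]) [-0.0009 -0.0038  0.1873]
[ 1.84657175e-03  6.10164842e-04 -9.99998109e-01]
(array([0.44103695, 0.32134418]), [np.float64(39.38977521674502), np.float64(53.800929628681246)]) [ 0.0142 -0.0903  0.2473]
cap (array([0.45300579, 0.23379977]), [np.float64(42.991553223320714)]) [-0.0007 -0.0032  0.1873]
3.1738333333333335
```

View pics/cmp.png

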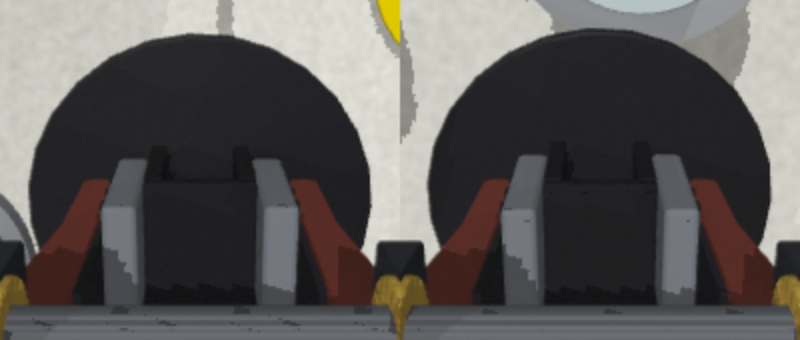

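Emit:
move_arm(commands=[-0.1, 1, 0, 0, -0.3, 2.4, 0, 0, -0.45, 3.53, 0, 0, -0.45, 3.53, -0.4, 0, -0.45, 3.53, -0.8, 0, -0.45, 3.53, -0.8, 0, -0.45, 3.53, -0.8, 0, -0.45, 3.53, -0.8, 0])

```text
t: 10.7
tcp_pos: [0.4427, 0.3189, 0.3467]
eef_rot: [-3.105, -0.478, -0.001]
ft_force: [0.2, -0.6, -1.2]
width: 0.0433
```

```bash
python3 w.py w9; python3 - <<'E'
from h import *
for c in ('top','scene'):
    im=optics.read_camera(c);u=proj(c,[[.441,.322,.12]])[0].astype(int)
    k=im[max(0,u[1]-75):u[1]+75,u[0]-100:u[0]+100]
    cv2.imwrite(f'pics/{c}9.png',cv2.resize(k[:,:,::-1],None,fx=3.5,fy=3.5,interpolation=cv2.INTER_CUBIC))
E
```

```text
10.7 [0.4427 0.3189 0.3467] [-3.1049e+00 -4.7850e-01 -7.0000e-04] 0.043268109936491585 -0.0
```

View pics/w9.png

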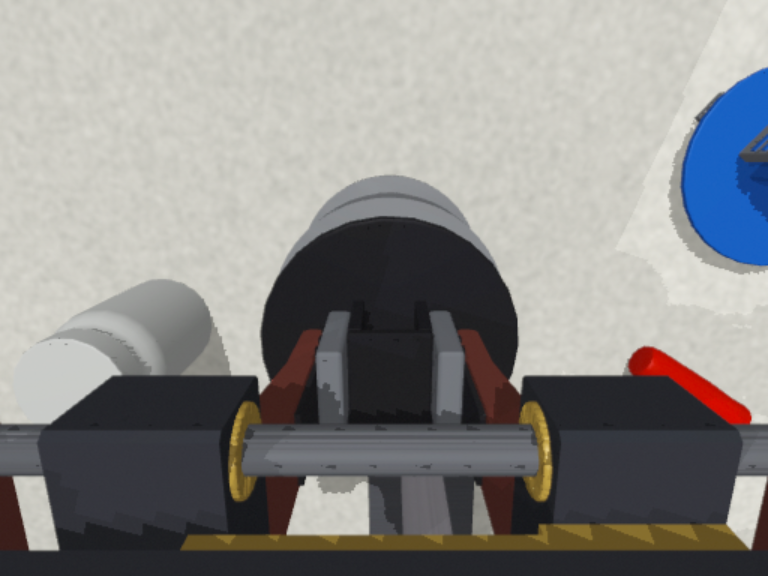

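View pics/scene9.png

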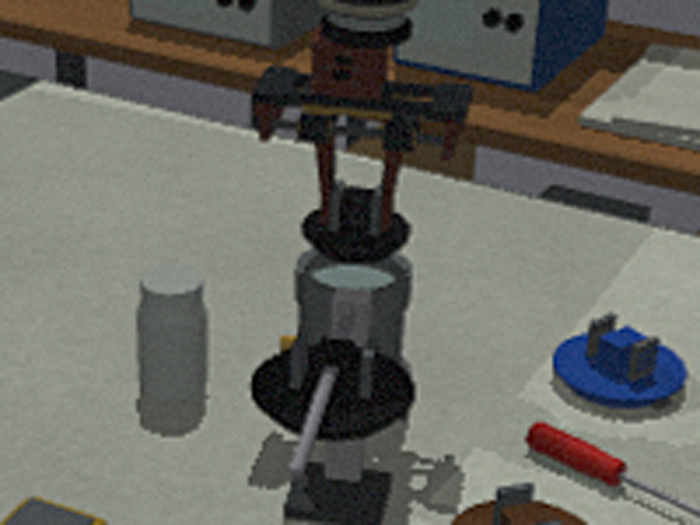

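Emit:
move_arm(commands=[0, 0, -0.3, 0, 0, 0, -0.6, 0, 0, 0, -0.7, 0, 0, 0, -0.8, 0, 0, 0, -0.9, 0, 0, 0, -1.0, 0, 0, 0, -1.04, 0])

```text
t: 11.55
tcp_pos: [0.4422, 0.3198, 0.3202]
eef_rot: [3.104, 0.481, -0.0]
ft_force: [0.9, -0.3, -1.4]
width: 0.0429
```

```bash
python3 w.py w10
```

```text
11.55 [0.4422 0.3198 0.3202] [ 3.1044e+00  4.8120e-01 -2.0000e-04] 0.042867789956417726 0.009
```

View pics/w10.png

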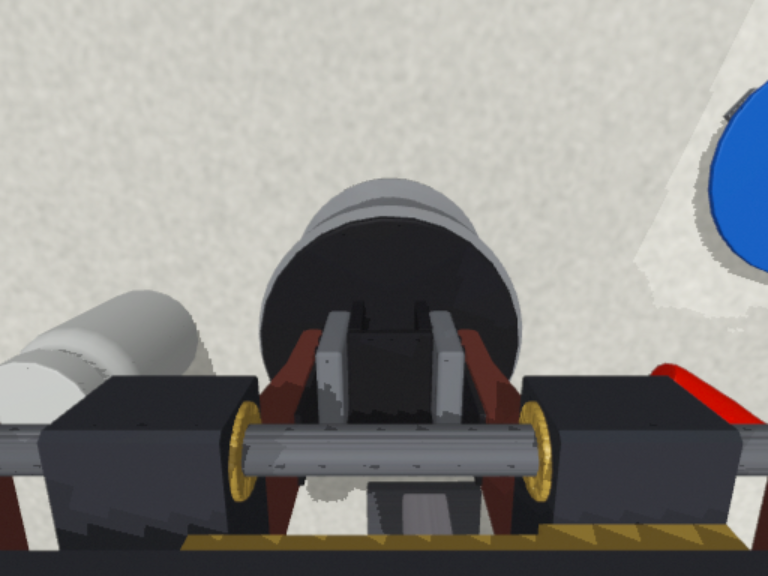

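Emit:
move_arm(commands=[0, 0, -0.1, 0, 0, 0, -0.2, 0, 0, 0, -0.3, 0, 0, 0, -0.36, 0, 0, 0, -0.36, 0, 0, 0, -0.36, 0])

```text
t: 12.2
tcp_pos: [0.442, 0.3204, 0.3122]
eef_rot: [-3.103, -0.482, -0.001]
ft_force: [-3.0, 1.0, 7.2]
width: 0.0428
```

```bash
python3 w.py w11
```

```text
12.2 [0.442  0.3204 0.3122] [-3.1031e+00 -4.8150e-01 -6.0000e-04] 0.04277371108926711 0.001
```

View pics/w11.png

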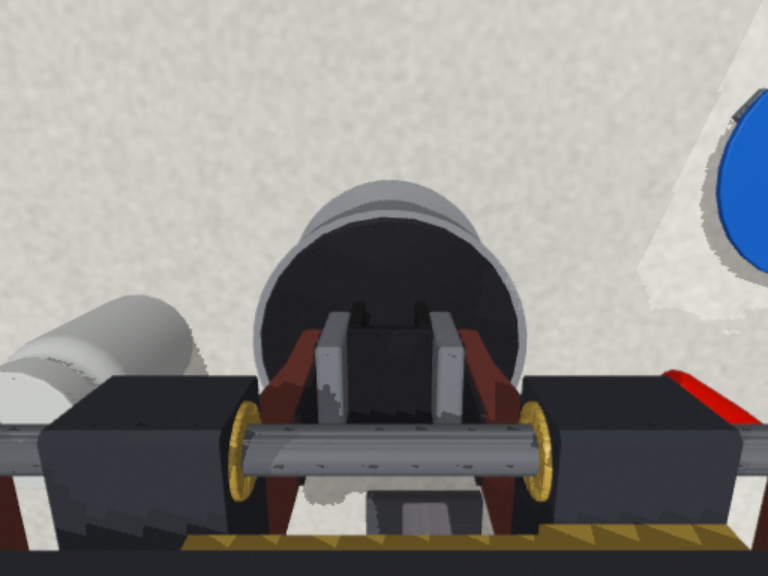

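Emit:
move_arm(commands=[0, 0, -0.08, 0, 0, 0, -0.12, 0, 0, 0, -0.12, 0, 0, 0, -0.12, 0])

```text
t: 12.65
tcp_pos: [0.4421, 0.3202, 0.3111]
eef_rot: [-3.102, -0.481, -0.001]
ft_force: [-9.1, -4.0, 25.8]
width: 0.0435
```

```bash
python3 w.py w12;python3 - <<'E'
from h import *
s=read_state();print(s['ft_force'],s['moment'])
im=optics.read_camera('scene');u=proj('scene',[[.441,.322,.12]])[0].astype(int)
k=im[max(0,u[1]-50):u[1]+50,u[0]-70:u[0]+70]
cv2.imwrite(f'pics/s12.png',cv2.resize(k[:,:,::-1],None,fx=5,fy=5,interpolation=cv2.INTER_CUBIC))
E
```

```text
12.65 [0.4421 0.3202 0.3111] [-3.102e+00 -4.809e-01 -1.000e-03] 0.04354428278783013 0.001
[-7.42153548 -2.27676949 25.61012334] [-0.76558888  2.15564248 -0.04532681]
```

View pics/s12.png

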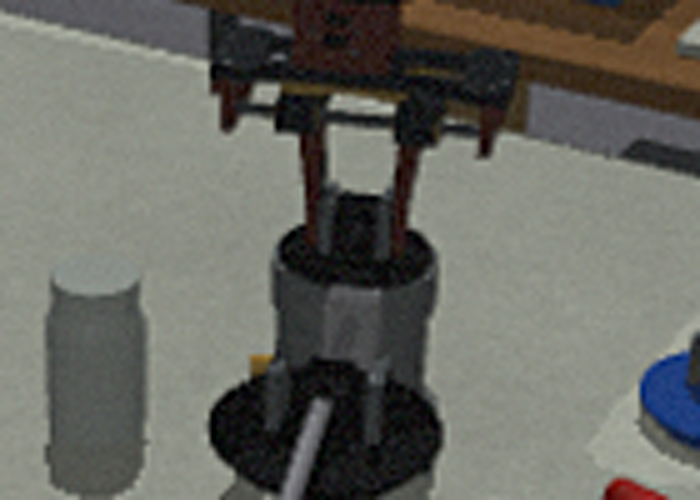

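View pics/w12.png

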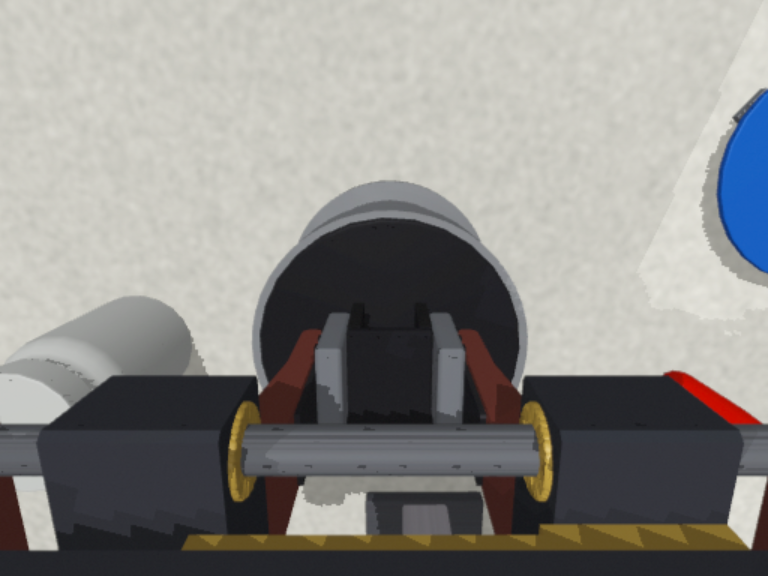

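Emit:
move_arm(commands=[0, 0, 0.06, 0, 0, 0, 0.06, 0])

```text
t: 12.95
tcp_pos: [0.4421, 0.3203, 0.3112]
eef_rot: [-3.103, -0.481, -0.001]
ft_force: [-4.5, -0.6, 14.0]
width: 0.0433
```

Emit:
move_arm(commands=[0, 0, 0, 0, 0, 0, 0, 0, 0, 0, 0, 0, 0, 0, 0, 0, 0, 0, 0, 0, 0, 0, 0, 0, 0, 0, 0.6, 0, 0, 0, 1.8, 0, 0, 0, 3, 0, 0, 0, 4, 0, 0, 0, 4, 0, 0, 0, 4, 0], hand=0)

```text
t: 14.15
tcp_pos: [0.4421, 0.3197, 0.4099]
eef_rot: [-3.104, -0.481, -0.001]
ft_force: [-0.5, 0.7, -0.5]
width: 0.0881
```

```bash
python3 w.py w13;python3 - <<'E'
from fit import *
im,C=C_of('w13');print(fitc(im,C,(.441,.321),.125,[.048]),fitc(im,C,(.441,.321),.12,[.052]))
im=optics.read_camera('scene');u=proj('scene',[[.441,.322,.12]])[0].astype(int)
k=im[max(0,u[1]-50):u[1]+50,u[0]-70:u[0]+70]
cv2.imwrite(f'pics/s13.png',cv2.resize(k[:,:,::-1],None,fx=5,fy=5,interpolation=cv2.INTER_CUBIC))
E
```

```text
14.15 [0.4421 0.3197 0.4099] [-3.1041e+00 -4.8100e-01 -8.0000e-04] 0.08809533498398452 0.024
(array([0.442, 0.323]), [np.float64(60.0)]) (array([0.44031558, 0.32294585]), [np.float64(54.68494225504328)])
```

View pics/w13.png

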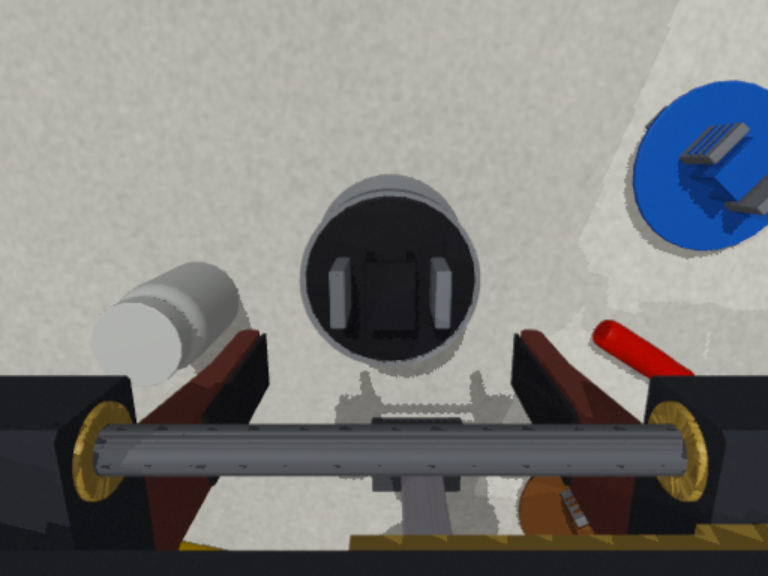

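View pics/s13.png

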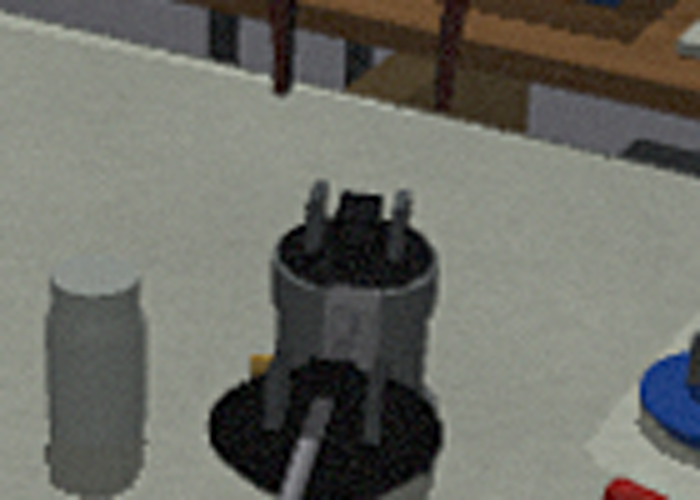

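Emit:
move_arm(commands=[0.5, -1, 0, 0, 1.2, -2.8, 0, 0, 2, -4.6, 0, 0, 2.8, -6.4, 0, 0, 3.5, -8.2, 0, 0, 3.92, -9.15, -0.2, 0, 3.92, -9.15, -0.2, 0, 3.92, -9.15, -0.2, 0, 3.92, -9.15, -0.2, 0])

```text
t: 15.15
tcp_pos: [0.5397, 0.0926, 0.4042]
eef_rot: [-3.104, -0.484, 0.002]
ft_force: [-1.0, 0.3, -0.4]
width: 0.088
```

```bash
python3 w.py w14;python3 - <<'E'
from fit import *
im,C=C_of('w14');d=np.load('w14.npz');Rm=R.from_rotvec(d['rot']).as_matrix()
f=fitc(im,C,(.5398,.091),.149,[.062]);print(f,((np.r_[f[0],.149]-d['pos'])@Rm).round(4))
E
```

```text
15.15 [0.5397 0.0926 0.4042] [-3.1037e+00 -4.8400e-01  2.2000e-03] 0.08804499872808855 0.002
(array([0.53883284, 0.09175021]), [np.float64(56.753903880074155)]) [-0.0008  0.0007  0.2552]
```

View pics/w14.png

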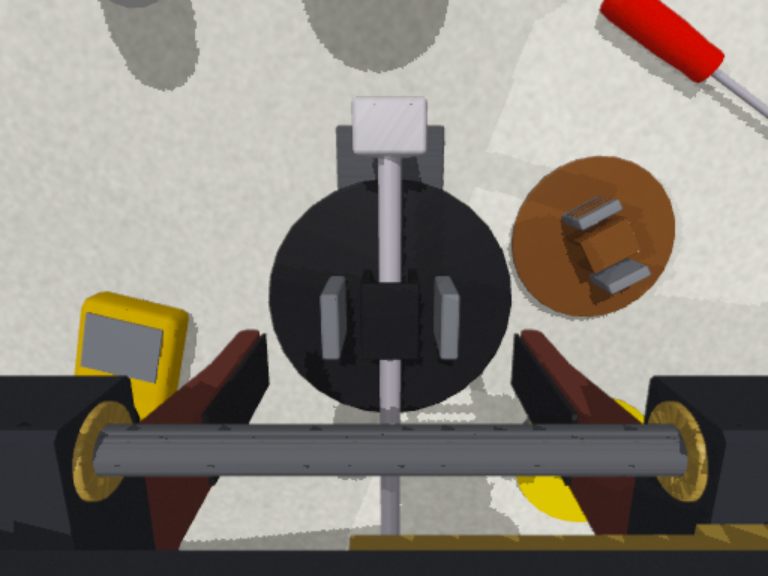

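Emit:
move_arm(commands=[0, 0, -0.8, 0, 0, 0, -1.6, 0, 0, 0, -2.3, 0, 0, 0, -2.7, 0, 0, 0, -2.7, 0, 0, 0, -2.7, 0])

```text
t: 15.8
tcp_pos: [0.5403, 0.0916, 0.3378]
eef_rot: [-3.104, -0.482, -0.0]
ft_force: [-0.1, 0.2, -0.5]
width: 0.088
```

Emit:
move_arm(commands=[0, 0, 0, 0, 0, 0, 0, 0, 0, 0, 0, 0, 0, 0, 0, 0, 0, 0, 0, 0, 0, 0, 0, 0, 0, 0, 0, 0, 0, 0, 0.15, 0, 0, 0, 0.32, 0, 0, 0, 0.32, 0, 0, 0, 0.32, 0], hand=255, newtons=20)

```text
t: 16.9
tcp_pos: [0.5401, 0.0911, 0.3453]
eef_rot: [3.105, 0.481, -0.0]
ft_force: [-0.3, 0.1, -1.6]
width: 0.0432
```

```bash
python3 w.py w15
```

```text
16.9 [0.5401 0.0911 0.3453] [ 3.1045e+00  4.8120e-01 -2.0000e-04] 0.0432132362230372 0.003
```

View pics/w15.png

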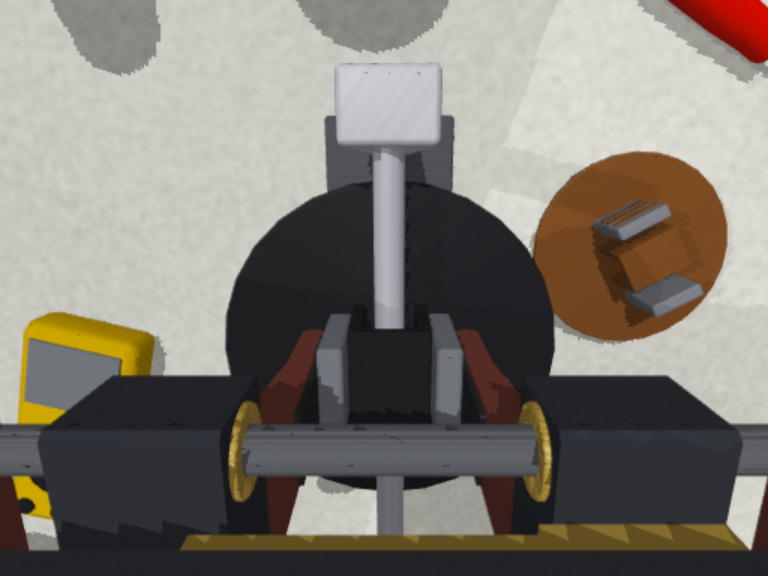

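Emit:
move_arm(commands=[0.12, -0.37, 0, 0, 0.3, -0.93, 0, 0, 0.55, -1.71, 0, 0, 0.8, -2.49, 0, 0, 1.05, -3.26, 0, 0, 1.3, -4.04, 0, 0, 1.55, -4.82, 0, 0, 1.8, -5.6, 0, 0, 2.05, -6.37, 0, 0, 2.3, -7.15, 0, 0, 2.55, -7.93, 0, 0, 2.8, -8.7, 0, 0, 3, -9.32, 0, 0, 3, -9.32, 0, 0, 3, -9.32, 0, 0, 3, -9.32, 0.5, 0, 3, -9.32, 1.6, 0, 3, -9.32, 2, 0, 3, -9.32, 2, 0, 3, -9.32, 2, 0])

```text
t: 18.95
tcp_pos: [0.615, -0.1413, 0.3952]
eef_rot: [-3.104, -0.482, -0.0]
ft_force: [-0.5, 0.7, -2.2]
width: 0.0434
```

```bash
python3 w.py w16
```

```text
18.95 [ 0.615  -0.1413  0.3952] [-3.1039e+00 -4.8240e-01 -2.0000e-04] 0.043404716363179885 0.017
```

View pics/w16.png

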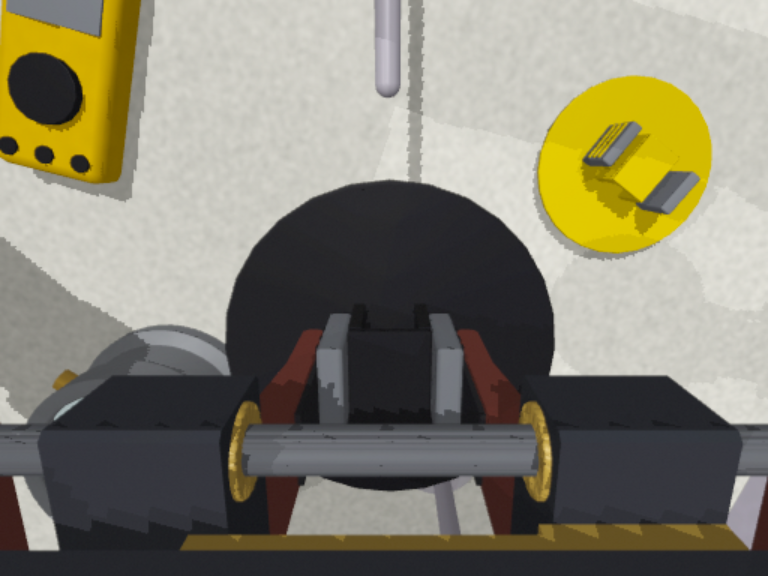

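```bash
python3 - <<'E'
from fit import *
print(np.round(read_state()['q'],2))
d0=np.load('w1.npz')
for c in ['top','scene']:
    im=np.load(c+'0.npy');C=cam(c)
    print(c,fitc(im,C,(.475,-.318),.09,[.066,.055],rng=.02),fitc(im,C,(.475,-.318),.09,[.066],rng=.02))
E
```

```text
[-0.18  0.45  0.46  1.62 -0.22  1.12  0.65]
top (array([ 0.47542473, -0.31175139]), [np.float64(53.621328626988664), np.float64(52.20005149247319)]) (array([ 0.48779621, -0.33148636]), [np.float64(58.41550131688105)])
scene (array([ 0.48042885, -0.32248648]), [np.float64(53.742828376801555), np.float64(56.47052611170596)]) (array([ 0.48105803, -0.3219302 ]), [np.float64(53.741936468200606)])
```

Emit:
move_arm(commands=[-0.6, -0.4, 0, -1, -1.4, -1, 0, -2.4, -2.2, -1.5, 0, -3.8, -3, -2.1, 0, -5.2, -3.8, -2.6, 0, -6.6, -4.6, -3.2, 0, -8, -5.4, -3.8, 0, -9.4, -6.2, -4.3, 0, -10.8, -7, -4.9, 0, -12.2, -7.8, -5.4, 0, -13.6, -8.6, -6, 0, -15, -9.4, -6.5, 0, -16.4, -10, -7, -0.5, -17.4, -10.2, -7.1, -1, -17.9, -10.2, -7.1, -1.4, -17.9, -10.2, -7.1, -1.4, -17.9, -10.2, -7.1, -1.4, -17.9, -10.2, -7.1, -1.4, -17.9])

```text
t: 20.8
tcp_pos: [0.3609, -0.3192, 0.3606]
eef_rot: [2.228, -2.215, 0.0]
ft_force: [0.5, -0.3, -2.0]
width: 0.0429
```

```bash
python3 w.py w17 tube_wide_mouth=.09; python3 - <<'E'
from fit import *
im,C=C_of('w17');d=np.load('w17.npz');Rm=R.from_rotvec(d['rot']).as_matrix()
print(np.degrees(np.arctan2(Rm[1,0],Rm[0,0])),Rm[:,2],read_state()['q'].round(2))
for rr in ([.066,.055],[.066],[.055]):
    f=fitc(im,C,(.48,-.32),.09,rr,rng=.015);print(rr,f,((np.r_[f[0],.09]-d['pos'])@Rm).round(4))
z=d['pos'][2]-(.3371-.149)
f=fitc(im,C,d['pos'][:2],z,[.062],rng=.008);print('cap',f,((np.r_[f[0],z]-d['pos'])@Rm).round(4))
E
```

```text
20.8 [ 0.3609 -0.3192  0.3606] [ 2.2278e+00 -2.2148e+00  5.0000e-04] 0.04289321963262221 0.005
tube_wide_mouth 0.64 [263.   34.7] [ 0.4788 -0.3211  0.09  ]
-89.66522776280091 [ 1.19212353e-04 -3.30388704e-04 -9.99999938e-01] [-0.17  0.31  0.98  2.03 -0.31  0.96 -0.6 ]
[0.066, 0.055] (array([ 0.48210183, -0.32203616]), [np.float64(24.153667871266013), np.float64(33.60160464509672)]) [ 0.0035 -0.1211  0.2706]
[0.066] (array([ 0.48567682, -0.33412308]), [np.float64(24.550136427762418)]) [ 0.0156 -0.1246  0.2706]
[0.055] (array([ 0.47947051, -0.32121575]), [np.float64(35.05836654794127)]) [ 0.0026 -0.1185  0.2706]
cap (array([ 0.36194003, -0.31925993]), [np.float64(40.97443162505486)]) [ 0.     -0.001   0.1881]
```

View pics/w17.png

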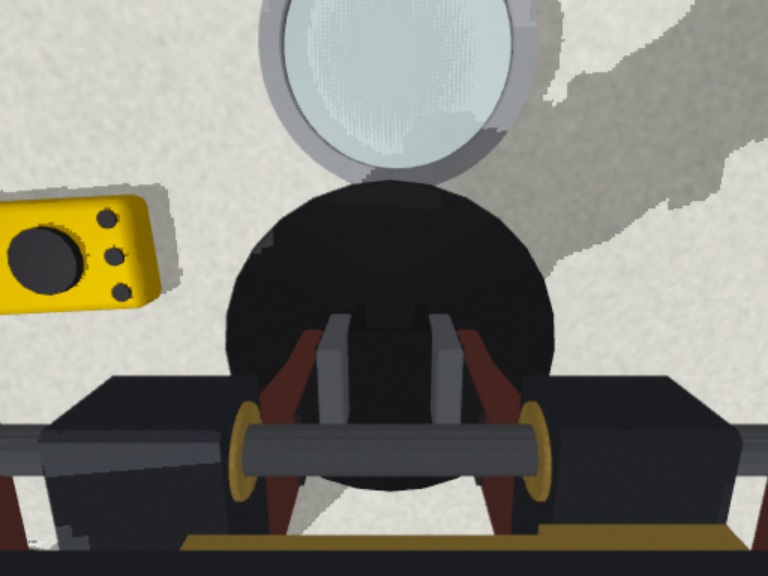

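Emit:
move_arm(commands=[-0.6, 0, 0.6, 0, -1.1, 0, 1.2, 0, -1.1, 0, 1.2, 0, -1.1, 0, 1.2, 0, -1.1, 0, 1.2, 0])

```text
t: 21.4
tcp_pos: [0.3334, -0.319, 0.39]
eef_rot: [-2.227, 2.216, 0.0]
ft_force: [0.4, 0.6, -2.5]
width: 0.0432
```

```bash
python3 w.py w18 tube_wide_mouth=.09; python3 - <<'E'
from fit import *
im,C=C_of('w18');d=np.load('w18.npz');Rm=R.from_rotvec(d['rot']).as_matrix()
for rr in ([.066,.055],[.066],[.055]):
    f=fitc(im,C,(.48,-.32),.09,rr,rng=.008);print(rr,f,((np.r_[f[0],.09]-d['pos'])@Rm).round(4))
o=im.copy()
t=np.linspace(0,6.3,200)
for r in(.066,.055):
    P=np.c_[.4812+r*np.cos(t),-.3215+r*np.sin(t),0*t+.09];u=proj(0,P,C)
    cv2.polylines(o,[np.round(u*16).astype(int).reshape(-1,1,2)],True,(255,0,0),1,cv2.LINE_AA,4)
k=np.hstack([im[:190,150:380],o[:190,150:380]])
cv2.imwrite('pics/w18o.png',cv2.resize(k[:,:,::-1],None,fx=1.7,fy=1.7*1.5))
E
```

```text
21.4 [ 0.3334 -0.319   0.39  ] [-2.2269e+00  2.2157e+00  2.0000e-04] 0.04324932590868259 0.009
tube_wide_mouth 0.79 [262.1   3.6] [ 0.4792 -0.3202  0.09  ]
[0.066, 0.055] (array([ 0.48145804, -0.32175759]), [np.float64(17.143578912563946), np.float64(28.742491978348458)]) [ 0.0036 -0.148   0.3   ]
[0.066] (array([ 0.47500046, -0.32405639]), [np.float64(19.649490179522065)]) [ 0.0059 -0.1415  0.3   ]
[0.055] (array([ 0.48198557, -0.32162884]), [np.float64(28.955880661056927)]) [ 0.0035 -0.1485  0.3   ]
```

View pics/w18o.png

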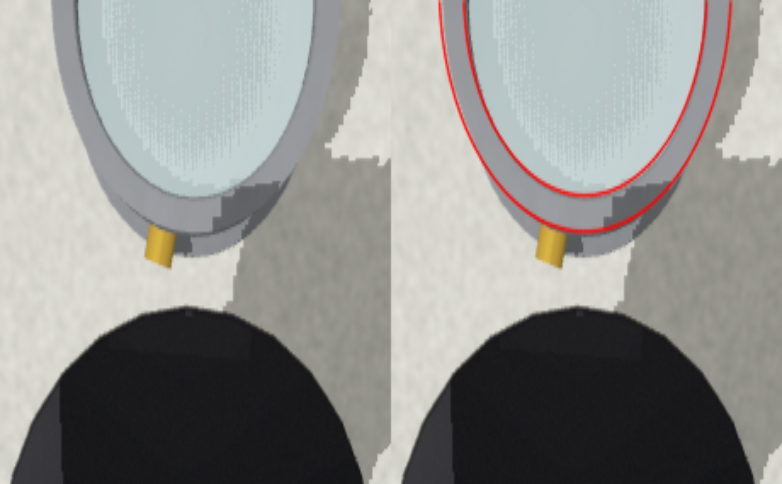

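Emit:
move_arm(commands=[0.8, 0, 1, 0, 1.7, 0, 2, 0, 1.9, 0, 2.4, 0, 1.9, 0, 2.4, 0, 1.9, 0, 2.4, 0, 1.9, 0, 2.4, 0])

```text
t: 22.1
tcp_pos: [0.3791, -0.3194, 0.4492]
eef_rot: [2.224, -2.218, -0.003]
ft_force: [-0.7, -0.5, -2.1]
width: 0.0431
```

```bash
python3 w.py w19 tube_wide_mouth=.09; python3 - <<'E'
from fit import *
im,C=C_of('w19');d=np.load('w19.npz');Rm=R.from_rotvec(d['rot']).as_matrix()
for rr in ([.066,.055],[.066],[.055]):
    f=fitc(im,C,(.48,-.322),.09,rr,rng=.008);print(rr,f,((np.r_[f[0],.09]-d['pos'])@Rm).round(4))
f=fitc(im,C,(.48,-.322),.09,[.066,.055],rng=.008)[0]
o=im.copy()
t=np.linspace(0,6.3,200)
for r in(.066,.055):
    P=np.c_[f[0]+r*np.cos(t),f[1]+r*np.sin(t),0*t+.09];u=proj(0,P,C)
    cv2.polylines(o,[np.round(u*16).astype(int).reshape(-1,1,2)],True,(255,0,0),1,cv2.LINE_AA,4)
k=np.hstack([im[:190,150:380],o[:190,150:380]])
cv2.imwrite('pics/w19o.png',cv2.resize(k[:,:,::-1],None,fx=1.7,fy=1.7))
E
```

```text
22.1 [ 0.3791 -0.3194  0.4492] [ 2.2242 -2.2181 -0.0032] 0.04309364495432257 0.002
tube_wide_mouth 0.93 [261.1  74.7] [ 0.4777 -0.3203  0.09  ]
[0.066, 0.055] (array([ 0.48030358, -0.32094831]), [np.float64(33.89586852872825), np.float64(46.71009735938382)]) [ 0.0023 -0.1019  0.3591]
[0.066] (array([ 0.48003993, -0.32203693]), [np.float64(35.15705064461707)]) [ 0.0034 -0.1016  0.3591]
[0.055] (array([ 0.48032557, -0.3203452 ]), [np.float64(48.33509448074519)]) [ 0.0017 -0.1019  0.3591]
```

View pics/w19o.png

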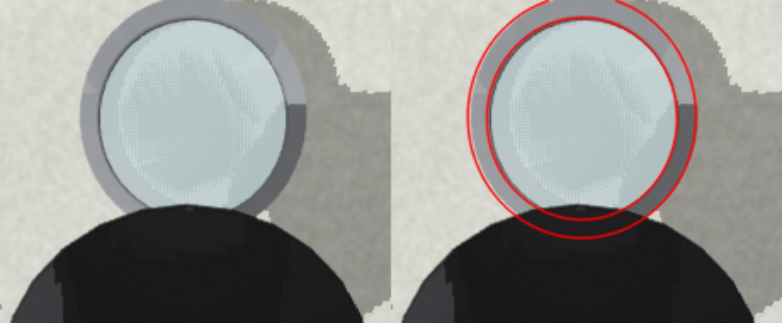

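```bash
python3 - <<'E'
from h import *
im=optics.read_camera('top')
P=[[.4815+a,-.322+b,.22] for a in(-.04,.04) for b in(-.092,.092)]
u=proj('top',P);print(u*1.5)
o=im.copy();
for p in u: cv2.circle(o,tuple(int(v) for v in p),3,(255,0,0),-1)
cv2.imwrite('pics/top20.png',cv2.resize(o[:,:,::-1],None,fx=1.5,fy=1.5))
E
```

```text
[[670.46339566 312.97171103]
 [558.50243247 313.43417679]
 [667.23964161 265.14393899]
 [556.46739391 265.6907739 ]]
```

View pics/top20.png

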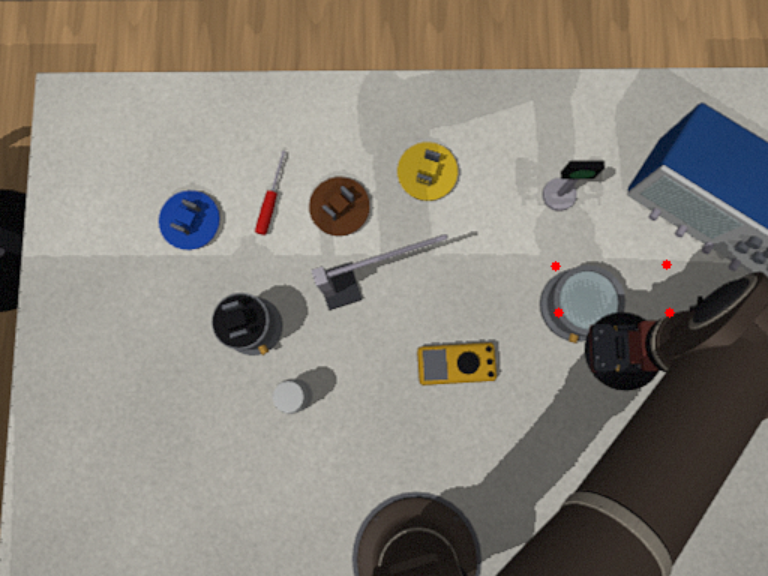

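```bash
python3 - <<'E'
from h import *
for a in [(702,105),(633,168),(630,190)]:
    print(a,tri([ray('top',np.array(a)/1.5),ray('scene',np.array((322,532))/1.5)]))
    print([onz('top',np.array(a)/1.5,z).round(3) for z in (.1,.2,.3)])
E
```

```text
(702, 105) (array([ 0.76852658, -0.47706967,  0.26768386]), [np.float64(0.015397412622451982), np.float64(0.015397412622451947)])
[array([ 0.854, -0.553,  0.1  ]), array([ 0.81 , -0.502,  0.2  ]), array([ 0.767, -0.451,  0.3  ])]
(633, 168) (array([ 0.70746008, -0.40211156,  0.14439625]), [np.float64(0.008955473686070347), np.float64(0.008955473686070237)])
[array([ 0.729, -0.414,  0.1  ]), array([ 0.696, -0.375,  0.2  ]), array([ 0.663, -0.336,  0.3  ])]
(630, 190) (array([ 0.68491107, -0.39520711,  0.11992328]), [np.float64(0.005447699877119533), np.float64(0.005447699877119419)])
[array([ 0.686, -0.406,  0.1  ]), array([ 0.657, -0.367,  0.2  ]), array([ 0.628, -0.329,  0.3  ])]
```

Emit:
move_arm(commands=[0.8, 0, 0, 0, 2, -0.1, -0.6, 0, 3.2, -0.12, -1.6, 0, 4, -0.12, -2.8, 0, 4.1, -0.12, -4, 0, 4.1, -0.12, -5, 0, 4.1, -0.12, -5, 0, 4.1, -0.12, -5, 0, 4.1, -0.12, -5, 0])

```text
t: 23.15
tcp_pos: [0.4828, -0.323, 0.3269]
eef_rot: [-2.225, 2.217, -0.003]
ft_force: [-0.3, -0.1, -1.5]
width: 0.0429
```

```bash
python3 w.py w20
```

```text
23.15 [ 0.4828 -0.323   0.3269] [-2.2247  2.2173 -0.0033] 0.042882603642612156 0.002
```

View pics/w20.png

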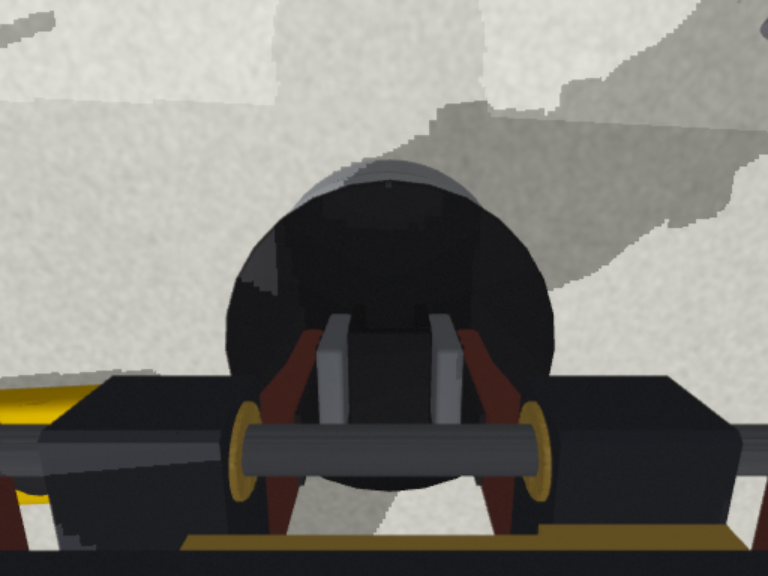

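Emit:
move_arm(commands=[-0.05, 0.02, -0.3, 0, -0.05, 0.02, -0.7, 0, -0.05, 0.02, -1.05, 0, -0.05, 0.02, -1.05, 0, -0.05, 0.02, -1.05, 0])

```text
t: 23.7
tcp_pos: [0.4813, -0.322, 0.2988]
eef_rot: [2.225, -2.217, -0.001]
ft_force: [0.0, -0.8, -1.8]
width: 0.0433
```

```bash
python3 w.py w21; python3 - <<'E'
from h import *
d=np.load('w21.npz');C=cam('wrist',dict(tcp_pos=d['pos'],eef_rot=d['rot']))
o=d['im'].copy();t=np.linspace(0,6.3,300)
P=np.c_[.4825+.066*np.cos(t),-.3223+.066*np.sin(t),0*t+.09]
cv2.polylines(o,[np.round(proj(0,P,C)*16).astype(int).reshape(-1,1,2)],True,(255,0,0),1,cv2.LINE_AA,4)
k=np.hstack([d['im'][95:270,130:390],o[95:270,130:390]])
cv2.imwrite('pics/w21o.png',cv2.resize(k[:,:,::-1],None,fx=1.5,fy=2.5,interpolation=cv2.INTER_CUBIC))
E
```

```text
23.7 [ 0.4813 -0.322   0.2988] [ 2.2251e+00 -2.2171e+00 -1.0000e-03] 0.043290776498386 0.009
```

View pics/w21o.png

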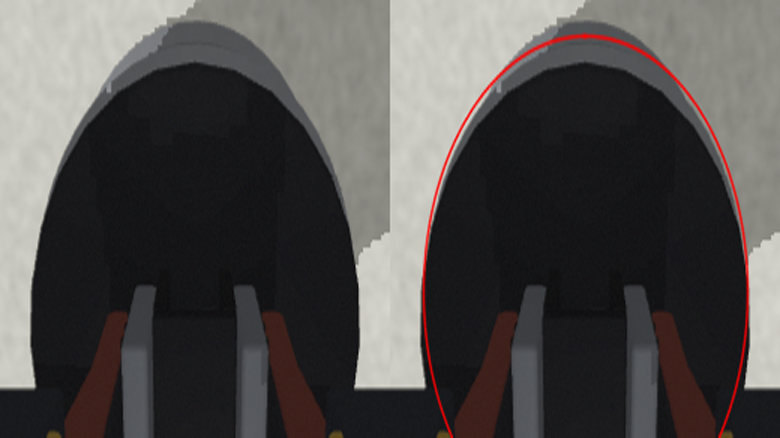

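Emit:
move_arm(commands=[-0.02, 0, -0.1, 0, -0.02, 0, -0.2, 0, -0.02, 0, -0.3, 0, -0.02, 0, -0.4, 0, -0.02, 0, -0.4, 0])

```text
t: 24.25
tcp_pos: [0.4809, -0.3218, 0.2888]
eef_rot: [2.226, -2.217, -0.001]
ft_force: [0.8, 0.5, -1.9]
width: 0.043
```

```bash
python3 w.py w22;python3 - <<'E'
from h import *
im=optics.read_camera('scene');u=proj('scene',[[.481,-.322,.09]])[0].astype(int)
k=im[max(0,u[1]-60):u[1]+50,u[0]-70:u[0]+70]
cv2.imwrite(f'pics/s22.png',cv2.resize(k[:,:,::-1],None,fx=5,fy=5,interpolation=cv2.INTER_CUBIC))
E
```

```text
24.25 [ 0.4809 -0.3218  0.2888] [ 2.2256e+00 -2.2170e+00 -8.0000e-04] 0.0430427317101055 0.007
```

View pics/w22.png

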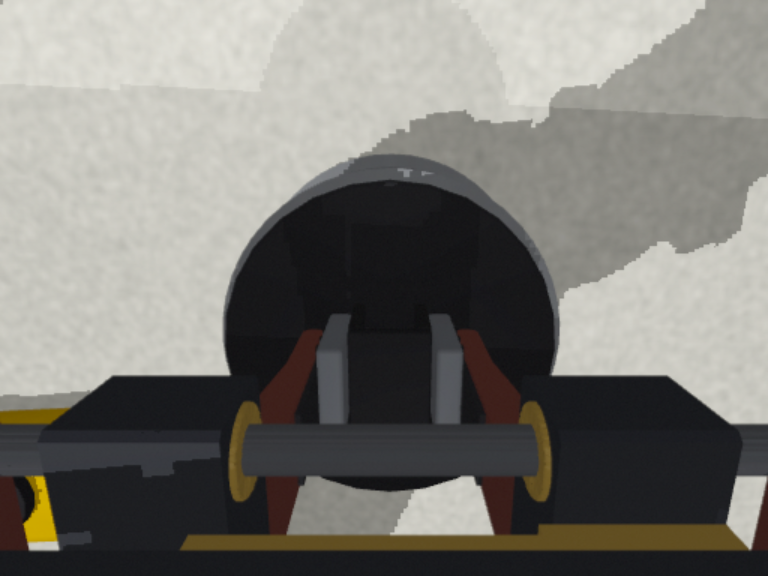

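View pics/s22.png

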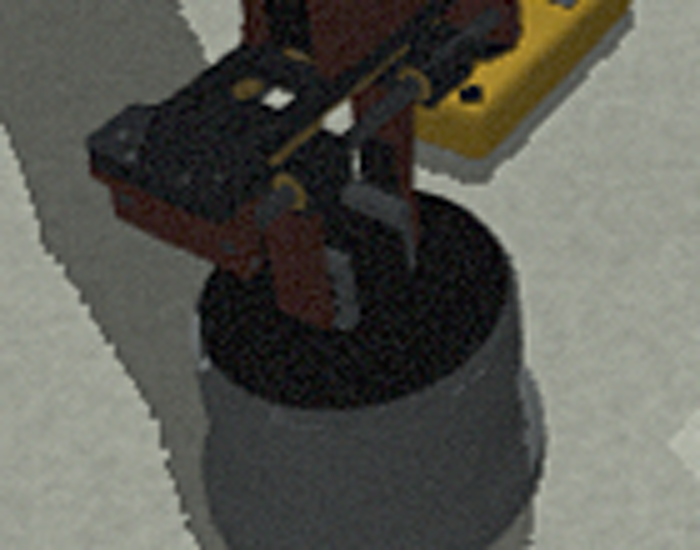

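Emit:
move_arm(commands=[0, 0, -0.1, 0, 0, 0, -0.2, 0, 0, 0, -0.26, 0, 0, 0, -0.3, 0, 0, 0, -0.3, 0, 0, 0, -0.3, 0])

```text
t: 24.95
tcp_pos: [0.4808, -0.3223, 0.2837]
eef_rot: [-2.224, 2.216, -0.0]
ft_force: [-5.9, 6.5, 21.0]
width: 0.043
```

```bash
python3 w.py w23
```

```text
24.95 [ 0.4808 -0.3223  0.2837] [-2.2240e+00  2.2159e+00 -4.0000e-04] 0.043039798424806534 -0.0
```

View pics/w23.png

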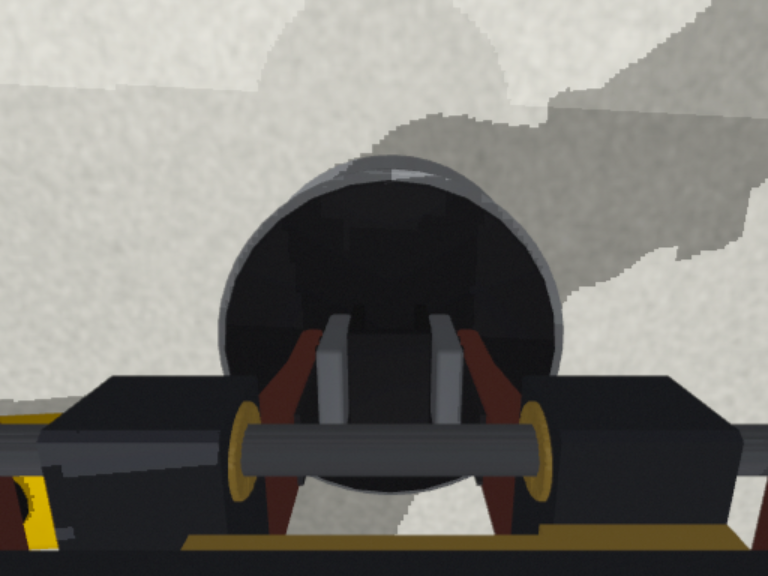

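Emit:
move_arm(commands=[0, 0, 0.05, 0, 0, 0, 0.05, 0])

```text
t: 25.2
tcp_pos: [0.4809, -0.3221, 0.2839]
eef_rot: [-2.225, 2.217, -0.001]
ft_force: [-3.1, 3.4, 11.5]
width: 0.0436
```

Emit:
move_arm(commands=[0, 0, 0, 0, 0, 0, 0, 0, 0, 0, 0, 0, 0, 0, 0, 0, 0, 0, 0, 0, 0, 0, 0, 0, 0, 0, 0.6, 0, 0, 0, 1.8, 0, 0, 0, 3, 0, 0, 0, 4.2, 0, 0, 0, 5, 0, 0, 0, 5, 0, 0, 0, 5, 0], hand=0)

```text
t: 26.5
tcp_pos: [0.4808, -0.3219, 0.4085]
eef_rot: [-2.225, 2.217, -0.001]
ft_force: [-0.3, 0.4, -0.8]
width: 0.0879
```

```bash
python3 w.py w24;python3 - <<'E'
from fit import *
im,C=C_of('w24');print(fitc(im,C,(.481,-.322),.095,[.062],rng=.006),fitc(im,C,(.481,-.322),.09,[.066],rng=.006))
im=optics.read_camera('scene')
out=[]
for P in ([.481,-.322,.09],[.441,.322,.12]):
    u=proj('scene',[P])[0].astype(int);k=im[u[1]-60:u[1]+50,u[0]-70:u[0]+70];out.append(k)
cv2.imwrite(f'pics/s24.png',cv2.resize(np.hstack(out)[:,:,::-1],None,fx=2.8,fy=2.8,interpolation=cv2.INTER_CUBIC))
E
```

```text
26.5 [ 0.4808 -0.3219  0.4085] [-2.2251e+00  2.2166e+00 -1.3000e-03] 0.08787350507742268 0.023
(array([ 0.482, -0.321]), [np.float64(60.0)]) (array([ 0.48223133, -0.32202095]), [np.float64(55.688784672010996)])
```

View pics/w24.png

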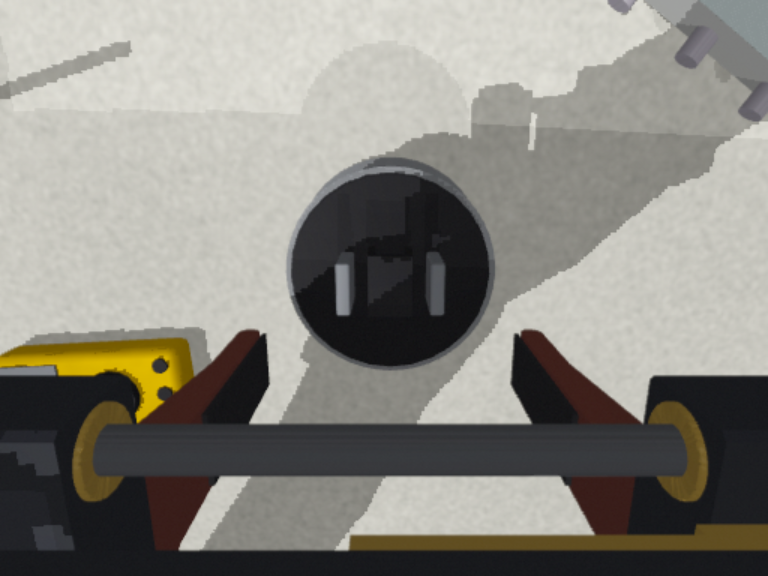

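View pics/s24.png

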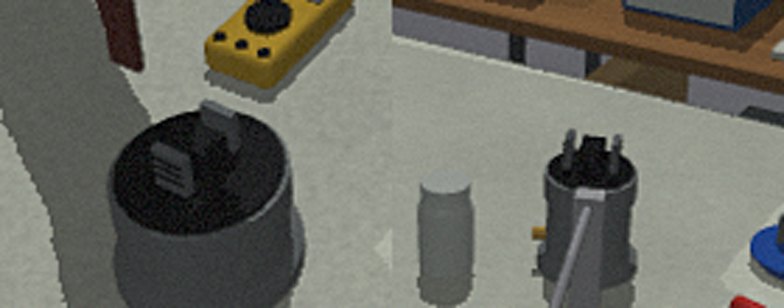

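```bash
python3 - <<'E'
from fit import *
for n,z,l,r,row in(('w13',.162,330,451,310),('w24',.132,335,445,300)):
    im,C=C_of(n);g=im[int(row/1.5)].astype(int).sum(1)//3
    print(n,g[210:310].tolist())
    a=onz(0,(l/1.5,row/1.5),z,C);b=onz(0,(r/1.5,row/1.5),z,C);print(np.linalg.norm(a-b))
E
```

```text
w13 [26, 25, 25, 23, 24, 23, 22, 25, 24, 28, 93, 100, 101, 101, 101, 101, 101, 101, 98, 87, 55, 48, 47, 40, 19, 12, 13, 16, 13, 13, 23, 22, 25, 21, 25, 24, 24, 24, 23, 27, 28, 27, 27, 27, 25, 28, 28, 28, 27, 28, 25, 28, 26, 25, 27, 26, 26, 28, 25, 27, 27, 26, 27, 26, 27, 27, 24, 14, 25, 23, 24, 24, 25, 24, 27, 24, 30, 50, 62, 60, 98, 107, 112, 111, 111, 112, 110, 110, 111, 99, 62, 29, 25, 25, 26, 25, 26, 22, 24, 26]
0.05915639055890112
w24 [20, 21, 20, 19, 19, 17, 18, 20, 18, 19, 16, 19, 21, 33, 128, 148, 148, 146, 143, 140, 138, 135, 112, 67, 59, 51, 27, 22, 19, 21, 20, 20, 21, 21, 19, 37, 46, 45, 47, 28, 27, 26, 24, 26, 23, 26, 27, 26, 23, 26, 25, 26, 25, 24, 23, 25, 26, 26, 27, 27, 25, 25, 26, 24, 24, 19, 21, 20, 24, 19, 20, 21, 20, 20, 47, 57, 57, 79, 87, 88, 89, 88, 88, 88, 88, 85, 41, 20, 18, 21, 18, 20, 20, 21, 18, 18, 20, 18, 19, 19]
0.06022884409897557
```

Both caps measure about 60 mm over the tabs, so they are sprung out. The gripper is clear of everything, so I'm handing in.

```bash
python3 - <<'E'
from rig import ticket,read_state
print(ticket.sign_off(),read_state()['t'])
E
```

```text
the job is handed in; nothing more can be done
the job is handed in; nothing more can be done
```

I slid both caps off the free end of the bar and latched each in its own barrel, the narrow cap first and then the wide one. I handed in at about t = 26.6 s; no verdict was reported.

- **Seating:** Each cap went down to its expected seated height and pressed firmly on the rim, at about 26 N (narrow) and 21 N (wide).
- **Latching:** After release, the pictures show about 59 mm (narrow) and 60 mm (wide) over the tabs, so both are sprung out. Each flange centre lies within about 2 mm of the fitted mouth centre.
- **Clear of contact:** The gripper was open and about 125 mm above the seated height of the wide cap at hand-in, with no contact force.
- **One touch on the way:** The narrow cap's flange brushed the fixed stand post at about 8 N, which tilted it slightly in the jaws. It levelled when pressed home.
- **Less certain:** The single-picture circle fits for the wide mouth differed by several millimetres (one stray by about 12 mm). I set its position from overlays and by carrying the fits down to the cap's depth; the plug then went in without side load.
- **Not checked:** I did not measure the meter, filter post, screwdriver and jar for movement. None of them was touched, as far as the forces and pictures show.

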